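# Load the lens module and dust cap into the curing station

## Task

Two headlamp parts are leaning on the orange rack. First lay the lens module down in the square pocket of the curing station's tray with its lens facing up, then lay the red dust cap in the oblong pocket next to it, open rim down, both sitting flat on the pocket floors and neither dropped. Then slide the tray fully home under the hood and, with the tray home, press the green start button right down, leaving the other things on the bench where they are.

Things in the scene. Friction and masses are not known exactly. Their poses are not given: they have to be found in the camera images.
- lens: Lens module: black block 56 (x) x 56 (y) x 36 (z) mm; on its +z face an aluminium ring and a glass dome 11 mm proud. Origin: centre of the plain back face, 36 mm below the front face; z points out through the lens. Starts on either saddle of the rack, z pointing 65 degrees from vertical towards the rack's +x (away from the robot), x down the slope; both y flanks are free. About 0.18 kg.
- cap: Red dust cap: box open on one side, 56 (x) x 46 (y) x 36 (z) mm, walls 4 mm, 0.09 kg; on the closed +z face a finger ridge 34 (along x) x 6 x 6 mm high. Origin: centre of the plane of the open rim; z points from the rim out through the closed face. Starts leaning on the other saddle in the same attitude (rim against the rest).
- rack: Fixed rack: dark steel base 120 (x) x 180 (y) x 14 mm, two orange saddles at y = +55 and -55 mm, each 36 mm wide: a rest 60 mm long leaning back 25 degrees from vertical (upper edge towards -x, 90 mm high, a stay behind it) and a ledge 40 mm deep at its foot, 35 to 55 mm high. Origin: centre of the underside.
- pocket_lens (a point): Centre of the floor of the square pocket, 62 x 62 mm, 8 mm deep, edges chamfered 2.5 mm, in the tray; farther from the robot. z up; x and y along the pocket's sides. The tray's top face is 8 mm above this point. Tray: aluminium plate 168 (x) x 86 (y) x 18 mm; the pockets' centres are 82 mm apart along x.
- pocket_cap (a point): Centre of the floor of the oblong pocket, 62 (x) x 52 (y) mm, 8 mm deep, in the same tray, nearer the robot; axes as for pocket_lens.
- post (a point): Top centre of the tray's upright handle post: round, 16 mm diameter, yellow above steel, 50 mm of it free, standing on a tongue that reaches 98 mm to the tray's -y side; top at 72 mm above the bench. Its y axis is the direction in which the tray slides under the hood.
- tray (a joint): Slide of the tray along the station's +y, m: 0 fully out, 0.14 fully home against the stop under the hood; friction 2 N. Starts 0 to 0.03.
- station: Fixed curing station: grey base plate 10 mm thick with a hood (220 (x) x 110 (y) mm, 160 mm high, opening 105 mm high towards -y) that stands from y = +108 to +218 mm. Origin: on the bench, beneath the tray's centre when the tray is fully out; the tray slides along +y.
- start (a joint): Travel of the green start button, m: 0 up, 0.006 fully down; springs back, 5 N to press fully.
- start_top (a point): Centre of the top of the green start button (32 mm across), which is pressed straight down.
- tape: Bystander: roll of yellow tape, 68 mm across, 22 mm high.
- jar: Bystander: jar 52 mm across, 70 mm high; stands beyond the rack.
- cleaner: Bystander: bottle 60 mm across, 150 mm high, blue cap.
- wrench: Bystander: wrench lying on the bench.
- heatsink: Bystander: finned aluminium block 60 x 60 x 31 mm.
- bulbbox: Bystander: white paper box 70 x 110 x 60 mm.
Not all that is in view belongs to the job. Of the things that look like the cap, the smaller one is meant. What is shaped like the lens but pink is not meant.

How it is judged:
On the way, in this order (a step that is already met when the one before it is completed fails the run):
1. the lens module lies in the square pocket, lens up, released (distance between lens and pocket_lens below 0.006 m and angle between lens's own z axis and vertical below 0.07 rad and linear speed of lens below 0.03 m/s and contact force between the fingers and lens below 0.1 N), for 0.2 s.
2. the dust cap lies in the oblong pocket, rim down, released (distance between lens and pocket_lens below 0.006 m and angle between each of lens, cap's own z axis and vertical below 0.07 rad and distance between cap and pocket_cap below 0.006 m and linear speed of cap below 0.03 m/s and contact force between the fingers and cap below 0.1 N), for 0.2 s.
3. the tray is home under the hood with both parts in their pockets (distance between lens and pocket_lens below 0.006 m and angle between each of lens, cap's own z axis and vertical below 0.07 rad and distance between cap and pocket_cap below 0.006 m and value of joint tray above 0.134 m), for 0.2 s.
4. the start button is pressed right down with the tray home (value of joint tray above 0.134 m and value of joint start above 0.0045 m), for 0.05 s.
At the end, for the whole second after the job is handed in: The lens module lies lens up in the square pocket and the cap rim down in the oblong one (each origin within 6 mm of the pocket floor's centre, tilted less than 4 degrees), at rest; the tray is home (at least 134 of 140 mm); the button has been pressed (at least 4.5 mm) and let go (all of step 3 and linear speed of each of lens, cap below 0.03 m/s and value of joint start below 0.003 m); the robot touches nothing.
It fails at once if the lens module or the cap is dropped (falls freely by more than about 2 cm) ((linear speed of lens above 0.6 m/s and contact force between the fingers and lens below 0.1 N) or (linear speed of cap above 0.6 m/s and contact force between the fingers and cap below 0.1 N)).
It fails at once if the start button is pressed before the tray is home (value of joint start above 0.0045 m and not (value of joint tray above 0.134 m)).
It fails at once if a bystander (tape, jar, bottle, wrench, heatsink or box) is shifted by more than 30 mm (distance of any of tape, jar, cleaner, wrench, heatsink, bulbbox from where it was at the start of the episode above 0.03 m).
It also fails if it takes over 72 s, if anything falls off the work surface, if the arm or the gripper's body presses on something with over 40 N, if the wrist force passes 120 N, or if a joint passes its speed limit or range.

## Robot

A 7-joint arm with a two-finger parallel gripper is mounted at the origin on the work surface. World frame = base frame: x ahead of the robot, y to its left, z up, the work surface at z = 0. Lengths are in m, angles in rad, forces in N, time in s.
With the tool pointing down it reaches from about 0.4 to 0.875 m from the base axis. Payload 19.3 kg.
Tool frame: the origin (TCP) lies at the very end of the fingers, on their centre line; the grasp point (between the pads) lies 19 mm behind it; z points along the fingers, y is the direction in which the jaws open and shut (so a half turn about z gives the same grasp; the last joint's range is limited). The gripper opens to 85 mm and grips with 20 to 120 N. Pads are 22 mm wide; open, the fingers measure 114 mm over their backs; the gripper's body (76 mm by 85 mm) begins 54 mm behind the grasp point. The pads swing forward as they close: fully open they stand 13 mm farther back than shut.
Start: joints at [-1.413, 0.521, -0.036, 1.599, 0.021, 1.021, -0.113], TCP at [0.141, 0.609, 0.231] pointing down, gripper open.
Joint ranges: [-2.91, 2.91], [-0.3, 2.13], [-1.5, 1.42], [0.17, 2.43], [-1.26, 4.41], [0.16, 1.93], [-2.52, 2.52]. Speed limits (rad/s): [1.89, 1.89, 2.39, 2.39, 3.01, 3.01, 3.01].

## Interface

Orientations are given as [roll, pitch, yaw] about the fixed x, y, z axes, in that order (R = Rz(yaw) Ry(pitch) Rx(roll)).
In Python, from workcell import bot, grab_frame, calibration, workorder gives the robot as it stands.
- The arm moves only by the tool move_arm, never from a script. Its arguments are lists of equal length, an entry for each row: "jaw": the closure in counts, from 0 (fully open) to 255 (shut); "dp": the shift along the tool's x, y, z in units of 800 mm (1.0 is 800 mm), a list of three; "rotation": the turn, a rotation vector about the tool's x, y, z in units of pi rad (1.0 is pi rad), a list of three. In form: {"jaw": [jaw, ...], "dp": [[dx, dy, dz], ...], "rotation": [[rx, ry, rz], ...]}. A call has 1 to 10 rows; each row shifts and turns the commanded pose from where the row before left it, along the tool's axes as they then stand; what a row does not reach is not made up. A row lasts 1/8 s, in which the tool goes at most 62.5 mm and 10.7 degrees, less where a joint would pass 70% of its speed; a pose out of reach is approached as far as the arm can. A call with a number of a shift or a turn outside -1 to 1 is refused whole. A call with a gripper value outside its range is refused whole. The fingers move at their own pace and stop on an object; "squeeze" is the grip in N (left out, the last holds). Time passes only in rows, so rows that do not move let the fingers close. It gives the time, the measured TCP pose, the force and the opening at its end, in the units of the state.
- bot.observe(): the state, without advancing time (a new reading comes with each control period).
- grab_frame(name): name is "scene" or "top" or "wrist"; returns the picture (384x512x3 uint8, blue, green, red); there is no depth.
- calibration(name): a dict with "camera_matrix" (3x3 intrinsics, pixels), "T" (4x4, takes a point from camera to world coordinates). Camera axes: x right, y down, z forward; pixel columns grow to the right and rows downward; lengths in m; the calibration is good to about 2 mm. The wrist camera is an equidistant fisheye: a pixel r from the principal point sees the ray r / f radians off the axis. A picture is of the moment at which its call begins: read the wrist's pose just before it. calibration takes no time and is no camera call; for the wrist camera it gives the pose at the moment of the call.
- workorder.job_done(): hands the job in, once; it reports no verdict.
The state is a dict: "clock": time; "qpos": joint angles; "qd": joint speeds; "joint_efforts": joint torques, N m; "position": TCP position; "tool_rot": TCP orientation; "force": force on the tool from outside, world axes, zero at the start; "moment": the same for the moment, N m; "grip_width": finger opening in m.
Only numpy, scipy, OpenCV 4.12 (cv2) and the standard library are available. Lean on these libraries where they do the work, as an engineer would, in place of code of your own. Each camera call takes 0.05 s, during which the arm holds its last target. There are 200 camera calls.

## Working session

There is one attempt and no reset: what is moved stays moved. The work goes in short steps, Python scripts to look and compute and a tool call to move; the robot and the scene stay as the last step left them, time stands still between calls to the robot, and variables do not carry over. Pictures are saved under pics/ and viewed, about 8 in all and at most 12, crops included, and the job is handed in when it is done.

Besides the shell and the picture viewer there is one more tool, called after ">>>" in YAML: its name, and indented under it one key for each argument. move_arm: Moves the arm, as the interface text tells. Shifts and turns lie within -1 to 1; 1 stands for 800 mm of shift or pi rad of turn. Its arguments: {"type":"object","properties":{"jaw":{"type":"array","items":{"type":"number"}},"dp":{"type":"array","items":{"type":"array","items":{"type":"number","minimum":-1,"maximum":1}}},"rotation":{"type":"array","items":{"type":"array","items":{"type":"number","minimum":-1,"maximum":1}}},"squeeze":{"type":"number"}},"required":["jaw","dp","rotation"]}

```bash
mkdir -p pics; ls; python3 - <<'E'
from workcell import bot, grab_frame, calibration
import cv2,numpy as np
np.set_printoptions(precision=4,suppress=True)
for n in ("scene","top"):
    cv2.imwrite(f"pics/{n}0.png",grab_frame(n)); c=calibration(n); print(n,np.array(c["camera_matrix"]),np.array(c["T"]))
    im=cv2.imread(f"pics/{n}0.png"); cv2.imwrite(f"pics/{n}0b.png",cv2.resize(im,(800,600),interpolation=cv2.INTER_CUBIC))
print(bot.observe())
E
```

```text
pics
scene [[352.2795   0.     253.5484]
 [  0.     352.2795 192.3306]
 [  0.       0.       1.    ]] [[-0.7884  0.3337 -0.5168  1.1105]
 [ 0.6151  0.4318 -0.6597  0.5208]
 [ 0.003  -0.838  -0.5457  0.6115]
 [ 0.      0.      0.      1.    ]]
top [[375.0908   0.     255.6558]
 [  0.     375.0908 185.4039]
 [  0.       0.       1.    ]] [[ 0.0273 -0.9968  0.0746  0.5421]
 [-0.9996 -0.0272  0.0026 -0.1716]
 [-0.0006 -0.0746 -0.9972  0.9088]
 [ 0.      0.      0.      1.    ]]
{'clock': 0.1, 'qpos': array([-1.4132,  0.522 , -0.0363,  1.5999,  0.0212,  1.0211, -0.1128]), 'qd': array([ 0.0002, -0.0015,  0.0005, -0.0011,  0.    ,  0.0008,  0.0009]), 'joint_efforts': array([  0.0025, -92.8466,   1.9834, -37.0529,   0.0181,   0.0056,
        -0.    ]), 'position': array([0.1411, 0.6086, 0.2308]), 'tool_rot': array([-3.1406,  0.    ,  2.9137]), 'force': array([-0.0673, -0.2501,  0.2396]), 'moment': array([0.0236, 0.0427, 0.0107]), 'grip_width': 0.08552049960884561}
```

View pics/scene0b.png

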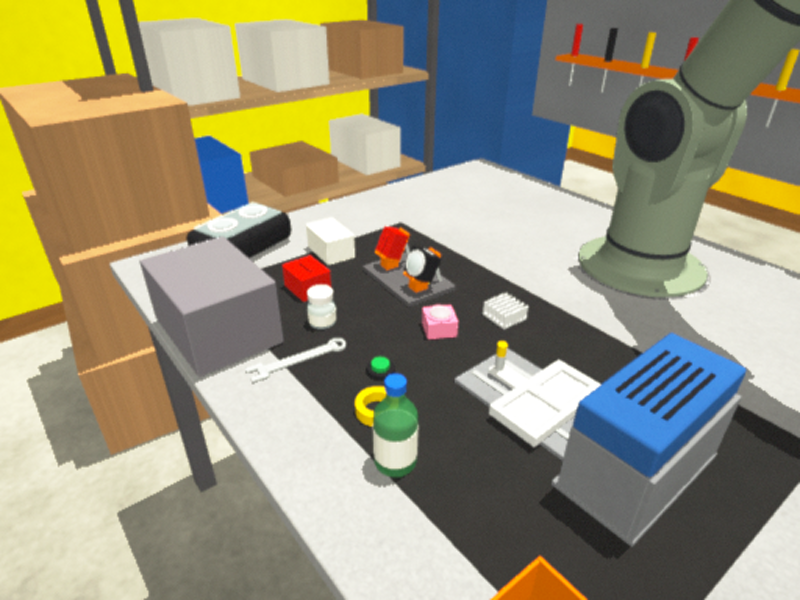

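View pics/top0b.png

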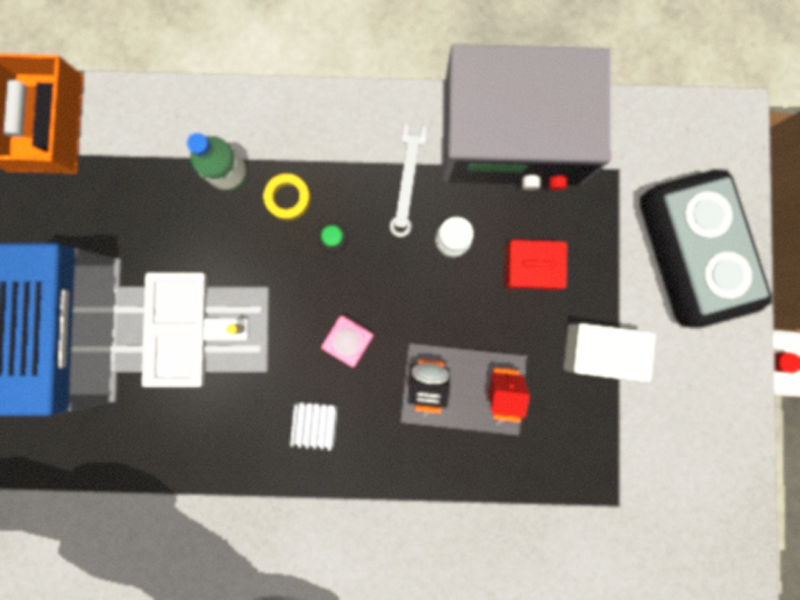

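The scene view and top view agree. In the top view (800x600) the lens is on the left saddle (+y) at (430,385) and the small red cap is on the right saddle at (510,393). The tray's centre is at (174,328), the post at (233,328) and the button at (332,236). World +x is up and +y is left.

```bash
cat > h.py <<'E'
import numpy as np, cv2
from scipy.spatial.transform import Rotation as R
from workcell import bot, grab_frame, calibration
np.set_printoptions(precision=4,suppress=True)
def ray(name,px,cal=None):
    c=cal or calibration(name); K=np.array(c["camera_matrix"]);T=np.array(c["T"])
    x=(px[0]-K[0,2])/K[0,0]; y=(px[1]-K[1,2])/K[1,1]
    if name=="wrist":
        r=np.hypot(x,y); s=np.sinc(r/np.pi); d=np.array([x*s,y*s,np.cos(r)])
    else: d=np.array([x,y,1.])
    return T[:3,3],T[:3,:3]@d
def onz(name,px,z,cal=None):
    o,d=ray(name,px,cal); return o+d*(z-o[2])/d[2]
def proj(name,P,cal=None):
    c=cal or calibration(name); K=np.array(c["camera_matrix"]);T=np.array(c["T"])
    p=T[:3,:3].T@(np.asarray(P)-T[:3,3])
    if name=="wrist":
        rr=np.hypot(p[0],p[1]); a=np.arctan2(rr,p[2]); u=p[:2]/rr*a
    else: u=p[:2]/p[2]
    return u*K[0,0]+K[:2,2]
def pose(): 
    s=bot.observe(); return s["position"],R.from_euler("xyz",s["tool_rot"])
def delta(p,Rm):
    """shift along tool axes (units of .8 m) and rotvec (units of pi) from the present pose"""
    p0,R0=pose(); d=R0.inv().apply(np.asarray(p)-p0)/.8; w=(R0.inv()*Rm).as_rotvec()/np.pi
    print("dp",d,"rot",w,"rows>=",max(np.linalg.norm(d)*.8/.0625,np.linalg.norm(w)*180/10.7))
E
python3 - <<'E'
from h import *
c=lambda x,y,z:print((x,y),onz("top",(x/1.5625,y/1.5625),z))
print("rack");[c(*p,.014) for p in [(408,344),(527,353),(520,435),(401,423)]]
im=cv2.imread("pics/top0.png"); hsv=cv2.cvtColor(im,cv2.COLOR_BGR2HSV)
def comps(lo,hi,n):
    m=cv2.inRange(hsv,lo,hi); k,_,st,ce=cv2.connectedComponentsWithStats(m)
    for i in range(1,k):
        if st[i,4]>15: print(n,st[i],ce[i],onz("top",ce[i],.03)[:2])
comps((50,100,60),(80,255,255),"green")
comps((20,120,120),(35,255,255),"yellow")
# white tray: minAreaRect
g=im[150:260,80:150]; m=(cv2.inRange(g,(150,150,150),(255,255,255)))
k,l,st,ce=cv2.connectedComponentsWithStats(m); i=1+np.argmax(st[1:,4])
cn,_=cv2.findContours((l==i).astype(np.uint8),cv2.RETR_EXTERNAL,cv2.CHAIN_APPROX_NONE)
b=cv2.boxPoints(cv2.minAreaRect(cn[0]))+[80,150]; print("tray",st[i]); [print(q,onz("top",q,.026)) for q in b]
print("station plate");[c(*p,.01) for p in [(268,289),(268,372)]]
for P in [(.5,-.2,.07)]: print(proj("scene",P))
E
```

```text
rack
(408, 344) [ 0.5266 -0.1845  0.014 ]
(527, 353) [ 0.5179 -0.3655  0.014 ]
(520, 435) [ 0.395  -0.3563  0.014 ]
(401, 423) [ 0.4079 -0.1771  0.014 ]
green [123 100  19  12 117] [131.7607 105.3248] [0.7915 0.1317]
green [326 106  11   2  17] [330.9412 106.5294] [ 0.8014 -0.3438]
green [205 144  15  14 168] [211.9286 150.4524] [ 0.6879 -0.0636]
yellow [168 110  31  31 564] [182.8511 124.977 ] [0.7472 0.0077]
yellow [146 208   7   5  27] [148.6296 210.    ] [0.5433 0.0793]
tray [   0   24   70   74 4490]
[ 80. 174.] [0.6238 0.2469 0.026 ]
[149. 174.] [0.6283 0.0837 0.026 ]
[149. 247.] [0.4574 0.0754 0.026 ]
[ 80. 247.] [0.453  0.2363 0.026 ]
station plate
(268, 289) [0.6049 0.0329 0.01  ]
(268, 372) [0.4783 0.0273 0.01  ]
[265.3202 172.4929]
```

```bash
python3 - <<'E'
from h import *
delta([.48,.10,.36],R.from_euler("xyz",[np.pi,0,np.pi+.04]))
c=calibration("wrist");p,r=pose();T=np.array(c["T"]);print(c["camera_matrix"],"cam in tool",r.inv().apply(T[:3,3]-p),r.inv().as_matrix()@T[:3,:3])
E
```

```text
dp [-0.5563 -0.5237 -0.161 ] rot [-0.0003 -0.     -0.0853] rows>= 9.99431349709803
[[297.3186   0.     253.7468]
 [  0.     297.3186 188.7503]
 [  0.       0.       1.    ]] cam in tool [ 0.0795  0.0006 -0.1432] [[ 0.0005 -0.9509 -0.3096]
 [ 1.     -0.0001  0.0019]
 [-0.0019 -0.3096  0.9509]]
```

>>> move_arm:
  jaw: [0,0,0,0,0,0,0,0,0,0]
  dp:
    - [0,0,-0.075]
    - [0,0,-0.075]
    - [-0.055,-0.052,0]
    - [-0.055,-0.052,0]
    - [-0.055,-0.052,0]
    - [-0.055,-0.052,0]
    - [-0.055,-0.052,0]
    - [-0.055,-0.052,0]
    - [-0.055,-0.052,0]
    - [-0.055,-0.052,0]
  rotation:
    - [0,0,0]
    - [0,0,0]
    - [0,0,0]
    - [0,0,0]
    - [0,0,0]
    - [0,0,0]
    - [0,0,0]
    - [0,0,0]
    - [0,0,0]
    - [0,0,0]

```text
clock: 1.35
position: [0.4096, 0.2033, 0.3514]
tool_rot: [3.141, 0.0, 2.914]
force: [0.6, 1.0, 0.2]
grip_width: 0.0856
```

>>> move_arm:
  jaw: [0,0,0,0]
  dp:
    - [-0.055,-0.052,0]
    - [-0.055,-0.052,0]
    - [0,0,0]
    - [0,0,0]
  rotation:
    - [0,0,0]
    - [0,0,0]
    - [0,0,-0.045]
    - [0,0,-0.04]

```text
clock: 1.85
position: [0.4759, 0.1035, 0.351]
tool_rot: [-3.141, -0.001, -3.1]
force: [0.8, 0.5, -0.3]
grip_width: 0.0854
```

```bash
python3 - <<'E'
from h import *
import pickle
c=calibration("wrist"); im=grab_frame("wrist"); cv2.imwrite("pics/w1.png",im); pickle.dump(c,open("w1.pkl","wb"))
cv2.imwrite("pics/w1b.png",cv2.resize(im,(800,600),interpolation=cv2.INTER_CUBIC)); print(bot.observe()); print(proj("wrist",(.54,.16,.026)))
E
```

```text
{'clock': 1.9, 'qpos': array([-0.5931,  0.1832,  0.3032,  1.7977, -0.059 ,  1.1702,  1.3485]), 'qd': array([-0.0191, -0.0018,  0.0147,  0.0005, -0.0049, -0.0011, -0.1951]), 'joint_efforts': array([  0.6842, -56.4913,   4.3745, -39.9906,  -0.002 ,  -0.0037,
        -3.085 ]), 'position': array([0.4758, 0.1039, 0.351 ]), 'tool_rot': array([-3.1413, -0.0006, -3.0923]), 'force': array([-0.1553,  0.4588, -0.1308]), 'moment': array([-0.0338,  0.0139, -0.0285]), 'grip_width': 0.08590577283107542}
[284.7924 185.1553]
```

View pics/w1b.png

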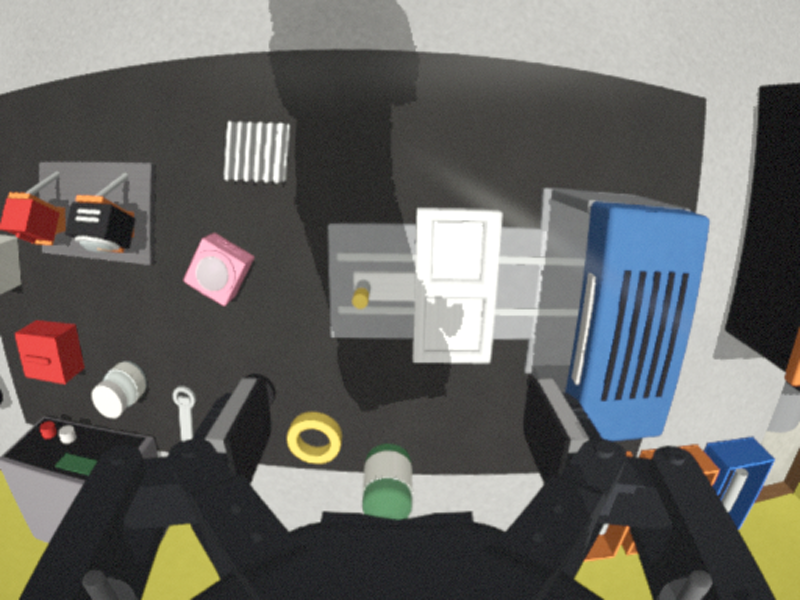

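The wrist view (800x600) shows the tray's corners near (418,208), (501,211), (492,363) and (414,361), the post at (360,297) and the rack at upper left. I'll enlarge the tray crop to get precise corners.

```bash
python3 - <<'E'
from h import *
im=cv2.imread("pics/w1.png")[125:240,205:325]; cv2.imwrite("pics/w1c.png",cv2.resize(im,None,fx=5,fy=5,interpolation=cv2.INTER_CUBIC))
E
```

```text
(no output)
```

View pics/w1c.png

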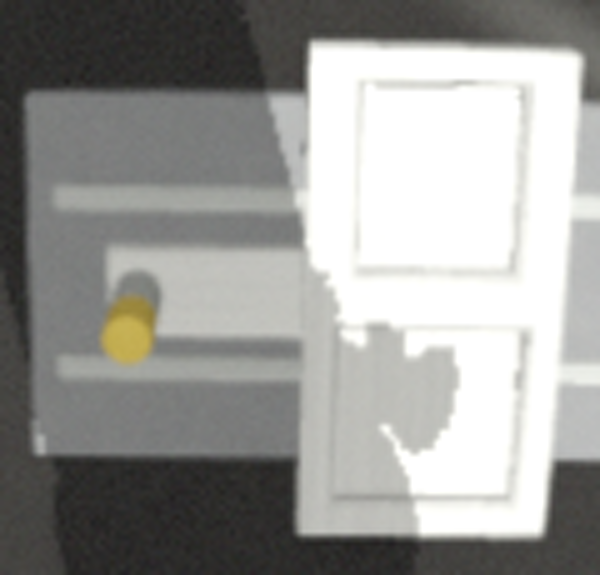

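```bash
python3 - <<'E'
from h import *
import pickle
c=pickle.load(open("w1.pkl","rb"))
# crop px -> image px (cubic resize centre offset)
w=lambda q,z: onz("wrist",((q[0]+.5)/5-.5+205,(q[1]+.5)/5-.5+125),z,c)
P=np.array([w(q,.026) for q in [(310,40),(582,52),(545,537),(298,533)]]);print(P,"mean",P.mean(0))
print("lens w",np.linalg.norm(P[1]-P[0]),np.linalg.norm(P[3]-P[2]),np.linalg.norm(P[3]-P[0]),np.linalg.norm(P[2]-P[1]))
for a,b in [(0,3),(1,2)]: d=P[b]-P[a];print("yaw",np.degrees(np.arctan2(d[1],d[0])))
for n,qs in dict(cap=[(358,82),(525,85),(518,272),(355,272)],lens=[(335,327),(525,327),(512,497),(333,497)]).items():
    Q=np.array([w(q,.026) for q in qs]); print(n,Q.mean(0),np.linalg.norm(Q-np.roll(Q,1,0),axis=1))
print("post",w((128,338),.072))
print("plate left edge",w((25,92),.01),w((38,455),.01))
E
```

```text
[[0.4549 0.1244 0.026 ]
 [0.4536 0.2122 0.026 ]
 [0.6252 0.2178 0.026 ]
 [0.6262 0.1297 0.026 ]] mean [0.5399 0.171  0.026 ]
lens w 0.08784322756618738 0.08814857527515121 0.1713859722415181 0.17172294235058272
yaw 1.7711082431108511
yaw 1.8709955386095258
cap [0.4979 0.1689 0.026 ] [0.063  0.054  0.0626 0.0544]
lens [0.5796 0.1712 0.026 ] [0.0621 0.0641 0.0627 0.063 ]
post [0.5409 0.0722 0.072 ]
plate left edge [0.4776 0.0319 0.01  ] [0.6074 0.0365 0.01  ]
```

```bash
cat >> h.py <<'E'
def toolR(yaw,tilt):
    """tool pointing down, y along a frame turned by yaw, leaning so that it points forward (+x) by tilt (neg: back to the robot)"""
    z=np.array([np.sin(tilt),0,-np.cos(tilt)]); y=np.array([0,1.,0]); x=np.cross(y,z)
    return R.from_euler("z",yaw)*R.from_matrix(np.c_[x,y,z])
E
python3 - <<'E'
from h import *
delta([.535,-.217,.25],toolR(-.06,0)); delta([.535,-.217,.20],toolR(-.06,np.radians(-30)))
E
```

```text
dp [-0.0542 -0.4042  0.1264] rot [-0.0001 -0.0002  0.0348] rows>= 5.465453791002428
dp [-0.0543 -0.4042  0.1889] rot [-0.0092  0.1663  0.034 ] rows>= 5.753023577714771
```

>>> move_arm:
  jaw: [0,0,0,0,0,0,0,0,0,0]
  dp:
    - [-0.009,-0.067,0.01]
    - [-0.009,-0.067,0.01]
    - [-0.009,-0.067,0.01]
    - [-0.009,-0.067,0.01]
    - [-0.009,-0.067,0.01]
    - [-0.009,-0.069,0.01]
    - [0,0,0]
    - [0,0,0]
    - [0,0,0]
    - [0,0,0]
  rotation:
    - [0,0,0]
    - [0,0,0]
    - [0,0,0]
    - [0,0,0]
    - [0,0,0]
    - [0,0,0.035]
    - [0,0.056,0]
    - [0,0.056,0]
    - [0,0.055,0]
    - [0,0,0]

```text
clock: 3.15
position: [0.5324, -0.2162, 0.2998]
tool_rot: [-3.141, -0.532, 3.071]
force: [-0.2, 0.1, -1.0]
grip_width: 0.0855
```

```bash
python3 - <<'E'
from h import *
import pickle
c=calibration("wrist"); im=grab_frame("wrist"); cv2.imwrite("pics/w2.png",im); pickle.dump(c,open("w2.pkl","wb"))
cv2.imwrite("pics/w2b.png",cv2.resize(im,(800,600),interpolation=cv2.INTER_CUBIC)); print(bot.observe())
E
```

```text
{'clock': 3.2, 'qpos': array([-0.02  ,  0.7354,  0.488 ,  1.2553, -0.1394,  1.7194,  1.9515]), 'qd': array([ 0.0026, -0.0772,  0.0185,  0.0351,  0.0016, -0.0337,  0.0067]), 'joint_efforts': array([ -1.4243, -98.2718,  14.2878, -37.4429,   0.9978,   3.7601,
        -0.0163]), 'position': array([ 0.532 , -0.2169,  0.3013]), 'tool_rot': array([-3.1401, -0.5269,  3.0693]), 'force': array([-0.6223, -0.9563,  0.1999]), 'moment': array([-0.0662, -0.4883,  0.0125]), 'grip_width': 0.08542053772135773}
```

View pics/w2b.png

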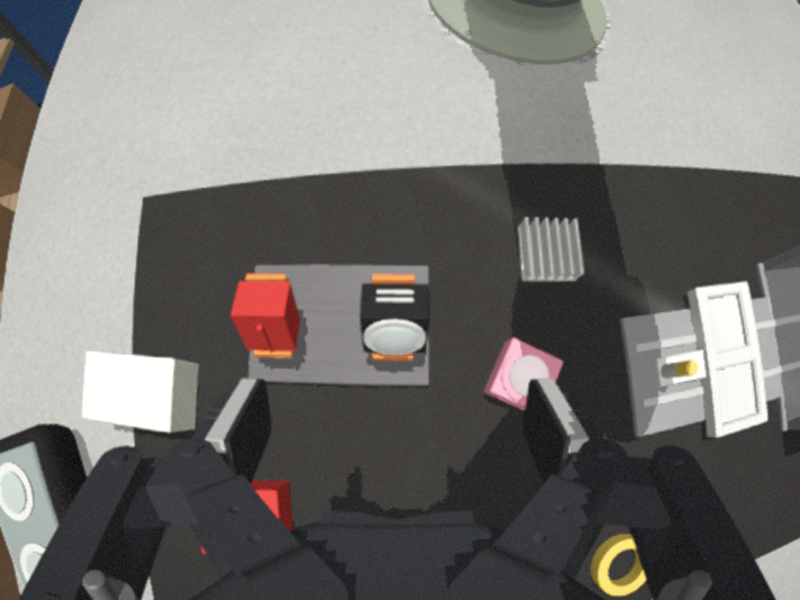

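The wrist view shows the cap at (265,315) and the lens at (395,318), both on the saddles and well aligned with the tool. I'll crop once for accurate edges.

```bash
python3 - <<'E'
from h import *
im=cv2.imread("pics/w2.png")[160:255,140:285]; cv2.imwrite("pics/w2c.png",cv2.resize(cv2.convertScaleAbs(im,alpha=1.5,beta=20),None,fx=5,fy=5,interpolation=cv2.INTER_CUBIC))
E
```

```text
(no output)
```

View pics/w2c.png

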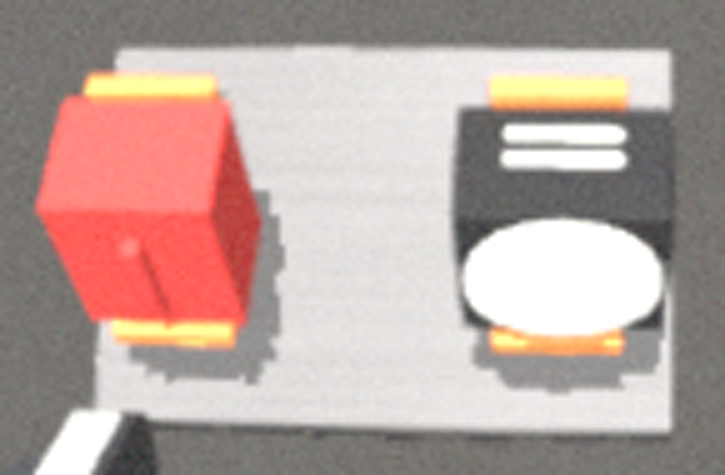

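```bash
python3 - <<'E'
from h import *
import pickle
c=pickle.load(open("w2.pkl","rb"))
w=lambda q,z: onz("wrist",((q[0]+.5)/5-.5+140,(q[1]+.5)/5-.5+160),z,c)
B=np.array([w(q,.014) for q in [(118,48),(672,48),(672,432),(97,425)]]);print("base",B[:,:2].tolist(),B.mean(0))
L=[w((459,109),.0864),w((676,109),.0864),w((456,219),.1016),w((676,220),.1016)]
C=[w((65,97),.0864),w((220,99),.0864),w((38,210),.1016),w((212,213),.1016)]
for n,Q in (("lens",L),("cap",C)):
    Q=np.array(Q);print(n,Q,"widths",np.linalg.norm(Q[1]-Q[0]),np.linalg.norm(Q[3]-Q[2]),"depth",np.linalg.norm(Q[2]-Q[0]),np.linalg.norm(Q[3]-Q[1]))
    for a in (0,2): d=Q[a+1]-Q[a]; print("yaw",np.degrees(np.arctan2(-d[0],d[1])))
    print("mid back",Q[:2].mean(0),"front",Q[2:].mean(0))
E
```

```text
base [[0.39469569975949215, -0.3527545998810927], [0.40816471341128163, -0.17421807909468418], [0.527625025204677, -0.1840502266665876], [0.5158605844194041, -0.36152840995997154]] [ 0.4616 -0.2681  0.014 ]
lens [[ 0.4415 -0.238   0.0864]
 [ 0.4454 -0.1813  0.0864]
 [ 0.4732 -0.2394  0.1016]
 [ 0.4773 -0.1851  0.1016]] widths 0.05682000704133805 0.05442297757587053 depth 0.0352251779741085 0.03547343020955615
yaw -4.006229281934554
yaw -4.267822587966811
mid back [ 0.4435 -0.2096  0.0864] front [ 0.4752 -0.2122  0.1016]
cap [[ 0.4302 -0.346   0.0864]
 [ 0.4341 -0.3019  0.0864]
 [ 0.464  -0.3481  0.1016]
 [ 0.4677 -0.3011  0.1016]] widths 0.0442410652451396 0.04715881175655751 depth 0.03718844754773592 0.03689549617042321
yaw -5.083190964963621
yaw -4.4474939248841725
mid back [ 0.4321 -0.324   0.0864] front [ 0.4659 -0.3246  0.1016]
```

```bash
python3 - <<'E'
from h import *
Rg=toolR(-.075,np.radians(-30)); g=np.array([.4715,-.2119,.059])
delta(g-Rg.apply([0,0,.07]),Rg); delta(g,Rg); print(bot.observe()["position"])
E
```

```text
dp [-0.0865  0.001   0.2125] rot [-0.0009 -0.001   0.0008] rows>= 2.936586968871528
dp [-0.0867  0.0012  0.3   ] rot [-0.0009 -0.001   0.0008] rows>= 3.997388050192943
[ 0.532  -0.2169  0.3013]
```

>>> move_arm:
  jaw: [0,0,0,0,0]
  dp:
    - [-0.022,0,0.052]
    - [-0.022,0,0.053]
    - [-0.022,0,0.053]
    - [-0.021,0.001,0.054]
    - [0,0,0]
  rotation:
    - [0,0,0]
    - [0,0,0]
    - [0,0,0]
    - [0,0,0]
    - [0,0,0]

```text
clock: 3.82
position: [0.5057, -0.2141, 0.1211]
tool_rot: [3.142, -0.526, 3.069]
force: [0.2, -0.0, 1.6]
grip_width: 0.0857
```

```bash
python3 - <<'E'
from h import *
Rg=toolR(-.075,np.radians(-30)); g=np.array([.4715,-.2119,.059])
delta(g,Rg); print(bot.observe()["position"],bot.observe()["qpos"])
E
```

```text
dp [-0.0019 -0.0003  0.0887] rot [-0.0004 -0.0007  0.0008] rows>= 1.135396301936909
[ 0.5057 -0.2141  0.1211] [-0.0103  0.8737  0.4366  1.4844 -0.1874  1.359   1.9554]
```

>>> move_arm:
  jaw: [0,0,0,0,255,255,255,255,255]
  dp:
    - [-0.001,0,0.03]
    - [-0.001,0,0.03]
    - [0,0,0.029]
    - [0,0,0]
    - [0,0,0]
    - [0,0,0]
    - [0,0,0]
    - [0,0,0]
    - [0,0,0]
  rotation:
    - [0,0,0]
    - [0,0,0]
    - [0,0,0]
    - [0,0,0]
    - [0,0,0]
    - [0,0,0]
    - [0,0,0]
    - [0,0,0]
    - [0,0,0]
  squeeze: 40

```text
clock: 4.95
position: [0.4742, -0.2125, 0.0608]
tool_rot: [-3.141, -0.522, 3.071]
force: [2.5, 0.1, 12.2]
grip_width: 0.0551
```

>>> move_arm:
  jaw: [255,255,255,255,255]
  dp:
    - [0.01,0,-0.0173]
    - [0.02,0,-0.035]
    - [0.035,0,-0.06]
    - [0.035,0,-0.06]
    - [0.0,0,0]
  rotation:
    - [0,0,0]
    - [0,0,0]
    - [0,0,0]
    - [0,0,0]
    - [0,0,0]

```text
clock: 5.58
position: [0.474, -0.2129, 0.2232]
tool_rot: [-3.14, -0.518, 3.07]
force: [0.2, -0.2, -3.2]
grip_width: 0.0554
```

```bash
python3 - <<'E'
from h import *
print(bot.observe())
p=np.array([.5795,.1715,.020]); ex=np.array([np.cos(.0314),np.sin(.0314),0])
g=p+ex*.0085+[0,0,.0172]; print(g)
delta(g+[0,0,.2],pose()[1]); delta(g+[0,0,.06],toolR(.0314,np.radians(35)))
im=grab_frame("wrist");cv2.imwrite("pics/w3.png",cv2.resize(im[100:384,80:430],None,fx=2,fy=2,interpolation=cv2.INTER_CUBIC))
E
```

```text
{'clock': 5.575, 'qpos': array([-0.0404,  0.7059,  0.4821,  1.5244, -0.1368,  1.4737,  1.9638]), 'qd': array([ 0.0056,  0.0674, -0.0321,  0.0552, -0.0155, -0.0597,  0.0006]), 'joint_efforts': array([  -0.4529, -103.9023,   17.414 ,  -34.229 ,    1.5727,    4.4343,
         -0.0239]), 'position': array([ 0.474 , -0.2129,  0.2232]), 'tool_rot': array([-3.1402, -0.5179,  3.0697]), 'force': array([ 0.2387, -0.226 , -3.2043]), 'moment': array([-0.0555, -0.7179,  0.0469]), 'grip_width': 0.05536392383038942}
[0.588  0.1718 0.0372]
dp [-0.0848  0.4898 -0.0692] rot [0. 0. 0.] rows>= 6.423656053894937
dp [-0.1714  0.49    0.0829] rot [-0.002  -0.359  -0.0344] rows>= 6.7286514916447935
```

View pics/w3.png

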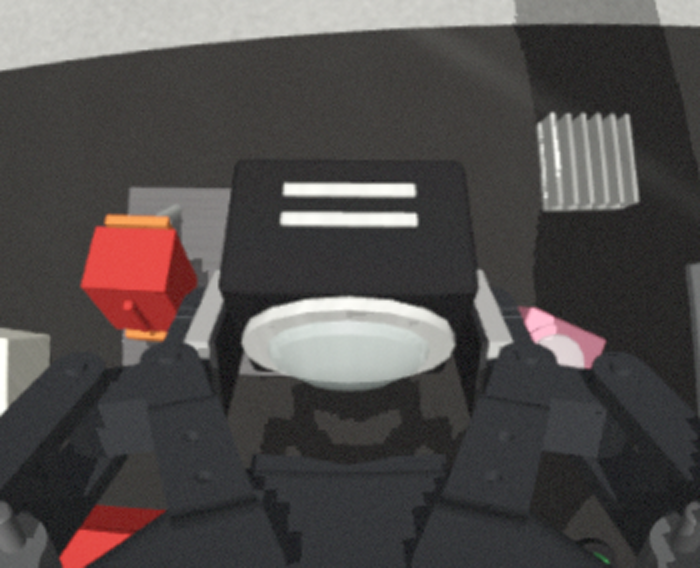

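```bash
cat >> h.py <<'E'
def edge(name,a,b,w,cal=None):
    """midpoint (tool frame) of an edge of known length w lying along the tool's y, seen between pixels a, b"""
    p,r=pose(); o,d1=ray(name,a,cal); _,d2=ray(name,b,cal)
    d1=r.inv().apply(d1);d2=r.inv().apply(d2);o=r.inv().apply(o-p)
    d1/=np.hypot(d1[0],d1[2]);d2/=np.hypot(d2[0],d2[2]); t=w/abs(d2[1]-d1[1])
    return o+t*(d1+d2)/2
E
python3 - <<'E'
from h import *
q=lambda x,y:((x+.5)/2-.5+80,(y+.5)/2-.5+100)
A=edge("wrist",q(234,162),q(465,162),.056);B=edge("wrist",q(220,293),q(478,293),.056)
print(A*1e3,B*1e3,np.linalg.norm(A-B)*1e3)
zl=(B-A)/np.linalg.norm(B-A);print("phi deg",np.degrees(np.arctan2(-zl[0],-zl[2])))
# expected corners
ph=np.radians(35); t=np.array([.0085,.0172])
for l in [(-.028,0),(-.028,.036)]:
    d=np.array(l)-t; print("expected",1e3*np.array([-d[0]*np.cos(ph)-d[1]*np.sin(ph), d[0]*np.sin(ph)-d[1]*np.cos(ph)]))
E
```

```text
[39.4111  1.1881 -6.7532] [ 17.2235   1.0344 -31.7457] 33.42060713309293
phi deg 41.5976672932168
expected [39.7646 -6.8461]
expected [ 19.1158 -36.3356]
```

>>> move_arm:
  jaw: [255,255,255,255,255,255,255,255,255]
  dp:
    - [-0.0106,0.061,-0.0087]
    - [-0.0106,0.061,-0.0087]
    - [-0.0106,0.061,-0.0087]
    - [-0.0106,0.061,-0.0087]
    - [-0.0106,0.061,-0.0087]
    - [-0.0106,0.061,-0.0087]
    - [-0.0106,0.061,-0.0087]
    - [-0.0106,0.061,-0.0087]
    - [0,0,0]
  rotation:
    - [0,0,0]
    - [0,0,0]
    - [0,0,0]
    - [0,0,0]
    - [0,0,0]
    - [0,0,0]
    - [0,0,0]
    - [0,0,0]
    - [0,0,0]

```text
clock: 6.75
position: [0.5861, 0.1754, 0.2313]
tool_rot: [3.14, -0.527, 3.077]
force: [-1.4, -0.0, -1.6]
grip_width: 0.0549
```

>>> move_arm:
  jaw: [255,255,255,255,255,255,255,255,255,255]
  dp:
    - [0,0,0]
    - [0,0,0]
    - [0,0,0]
    - [0,0,0]
    - [0,0,0]
    - [0,0,0]
    - [0,0,0]
    - [0,0,0]
    - [0,0,0]
    - [0,0,0]
  rotation:
    - [0,-0.045,0]
    - [0,-0.045,0]
    - [0,-0.045,0]
    - [0,-0.045,0]
    - [0,-0.045,0]
    - [0,-0.045,0]
    - [0,-0.045,0]
    - [0,-0.043,0]
    - [0,0,0]
    - [0,0,0]

```text
clock: 8.0
position: [0.5872, 0.1716, 0.233]
tool_rot: [3.141, 0.6, 3.071]
force: [0.7, -0.1, -1.3]
grip_width: 0.055
```

```bash
python3 - <<'E'
from h import *
s=bot.observe();print(s["clock"],s["position"],s["tool_rot"],s["qpos"],s["force"],s["grip_width"])
g=np.array([.588,.1718,.0372])
delta(g+[0,0,.05],toolR(.0314,np.radians(35))); delta(g,toolR(.0314,np.radians(35)))
E
```

```text
8.0 [0.5872 0.1716 0.233 ] [3.1412 0.6005 3.0714] [-1.1848  0.4318  0.8103  2.1447  0.0253  0.1682  0.9716] [ 0.6643 -0.0843 -1.2548] 0.05503658592704384
dp [0.1022 0.0003 0.1509] rot [-0.0183 -0.0033 -0.0266] rows>= 2.333242633496056
dp [0.1375 0.0003 0.2025] rot [-0.0183 -0.0033 -0.0266] rows>= 3.1332336796943547
```

>>> move_arm:
  jaw: [255,255,255,255,255]
  dp:
    - [0,0,0]
    - [0.026,0,0.038]
    - [0.026,0,0.038]
    - [0.026,0,0.038]
    - [0,0,0]
  rotation:
    - [-0.0183,-0.0033,-0.0266]
    - [0,0,0]
    - [0,0,0]
    - [0,0,0]
    - [0,0,0]

```text
clock: 8.62
position: [0.5854, 0.1563, 0.1859]
tool_rot: [-3.099, 0.588, 3.112]
force: [0.2, 0.2, -1.3]
grip_width: 0.0548
```

```bash
python3 - <<'E'
from h import *
s=bot.observe();print(s["clock"],s["position"],s["tool_rot"],s["qpos"],s["force"],s["grip_width"])
g=np.array([.588,.1718,.0372])
delta(g+[0,0,.02],toolR(.0314,np.radians(35))); delta(g,toolR(.0314,np.radians(35)))
E
```

```text
8.625 [0.5854 0.1563 0.1859] [-3.0992  0.5879  3.1117] [-0.9087  0.4398  0.4682  2.1786  1.0687  0.1625 -0.0275] [ 0.1707  0.2273 -1.3148] 0.05481167222096075
dp [0.087  0.0252 0.1343] rot [-0.0245 -0.0076 -0.016 ] rows>= 2.0738711674660393
dp [0.1009 0.0261 0.1551] rot [-0.0245 -0.0076 -0.016 ] rows>= 2.3918169185207465
```

```bash
python3 - <<'E'
from h import *
for t in (10,15): delta([.585,.169,.186],toolR(.0314,np.radians(t)))
R1=toolR(.0314,np.radians(12)); print(R1.inv().apply([-.085,0,-.08])/.8)
o=onz("top",(455/1.5625,236/1.5625),.07);print("jar",o); 
o1,d1=ray("scene",(395/1.5625,385/1.5625));o2,d2=ray("top",(198/1.5625,143/1.5625))
t=np.linalg.lstsq(np.c_[d1,-d2],o2-o1,rcond=None)[0];print("bottle cap",o1+t[0]*d1,o2+t[1]*d2)
E
```

```text
dp [ 0.0007  0.0158 -0.0014] rot [-0.0206  0.1311 -0.021 ] rows>= 2.2610824666518283
dp [ 0.0007  0.0158 -0.0014] rot [-0.0215  0.1034 -0.0201] rows>= 1.8080078049368573
[0.1247 0.0033 0.0757]
jar [ 0.6848 -0.2475  0.07  ]
bottle cap [0.7873 0.1065 0.1417] [0.7888 0.1052 0.1417]
```

>>> move_arm:
  jaw: [255,255,255,255,255,255,255,255]
  dp:
    - [0,0,0]
    - [0,0,0]
    - [0,0.0158,0]
    - [0.042,0.001,0.025]
    - [0.042,0.001,0.025]
    - [0.041,0.001,0.025]
    - [0,0,0]
    - [0,0,0]
  rotation:
    - [-0.007,0.04,-0.007]
    - [-0.007,0.04,-0.007]
    - [-0.007,0.04,-0.007]
    - [0,0,0]
    - [0,0,0]
    - [0,0,0]
    - [0,0,0]
    - [0,0,0]

```text
clock: 9.62
position: [0.5315, 0.1601, 0.094]
tool_rot: [-3.093, 0.394, 3.142]
force: [1.3, -0.2, -1.8]
grip_width: 0.0553
```

```bash
python3 - <<'E'
from h import *
s=bot.observe();print(s["clock"],s["position"],s["tool_rot"],s["qpos"],s["force"],s["grip_width"])
# tilt & yaw
r=pose()[1].as_matrix();print("tilt",np.degrees(np.arcsin(r[0,2])),"yaw",np.degrees(np.arctan2(-r[0,1],r[1,1])))
E
```

```text
9.625 [0.5315 0.1601 0.094 ] [-3.093   0.3942  3.1415] [-0.671   0.5323  0.1652  2.1999  1.0143  0.1866  0.0382] [ 1.2639 -0.2247 -1.8211] 0.05530174450634573
tilt 22.556361730470172 yaw -1.0744406278396819
```

```bash
python3 - <<'E'
from h import *
delta([.50,.169,.11],toolR(.0314,np.radians(10)))
E
```

```text
dp [ 0.0287  0.0095 -0.0341] rot [-0.0182  0.0697 -0.0113] rows>= 1.2262248379658662
```

>>> move_arm:
  jaw: [255,255,255,255,255,255]
  dp:
    - [0.007,0.0025,-0.0085]
    - [0.007,0.0025,-0.0085]
    - [0.007,0.0025,-0.0085]
    - [0.007,0.0025,-0.0085]
    - [0,0,0]
    - [0,0,0]
  rotation:
    - [-0.003,0.0117,-0.002]
    - [-0.003,0.0117,-0.002]
    - [-0.003,0.0117,-0.002]
    - [-0.003,0.0117,-0.002]
    - [-0.003,0.0117,-0.002]
    - [-0.003,0.0117,-0.002]

```text
clock: 10.38
position: [0.501, 0.1689, 0.1125]
tool_rot: [3.14, 0.171, -3.109]
force: [0.3, -0.9, -1.7]
grip_width: 0.0554
```

```bash
cat >> h.py <<'E'
def st():
    s=bot.observe(); r=pose()[1].as_matrix()
    print(s["clock"],"p",s["position"],"tilt",np.degrees(np.arcsin(r[0,2])),"roll",np.degrees(np.arcsin(r[2,1])),"yaw",np.degrees(np.arctan2(-r[0,1],r[1,1])),"q",s["qpos"],"F",s["force"],"w",s["grip_width"])
E
python3 -c "
from h import *
st();delta([.50,.169,.10],toolR(.0314,np.radians(10)))"
```

```text
10.375 p [0.501  0.1689 0.1125] tilt 9.769965251021146 roll 0.07648929372785916 yaw 1.9090177271335247 q [-0.2007  0.4986 -0.3643  2.0772  0.5385  0.4994  0.6296] F [ 0.2781 -0.9179 -1.7234] w 0.05540091881388605
dp [0.0039 0.0001 0.0152] rot [ 0.0005 -0.0012  0.0005] rows>= 0.20040546335618048
```

>>> move_arm:
  jaw: [255,255,255,255,255,255,255,255]
  dp:
    - [-0.01,0,-0.065]
    - [-0.005,0,-0.065]
    - [0,0,-0.06]
    - [0,0,0]
    - [0,0,0]
    - [0,0,0]
    - [0,0,0]
    - [0,0,0]
  rotation:
    - [0,0,0]
    - [0,0.02,0]
    - [0,0.045,0]
    - [0,0.05,0]
    - [0,0.05,0]
    - [0,0.05,0]
    - [0,0.007,0.03]
    - [0,0,0]

```text
clock: 11.38
position: [0.4893, 0.1695, 0.2641]
tool_rot: [-3.095, -0.525, 3.07]
force: [-0.0, 0.5, -2.0]
grip_width: 0.0551
```

```bash
python3 - <<'E'
from h import *
st(); r=R.from_euler("xyz",[-3.141,-.522,3.071]); g=np.array([.4742,-.2125,.0608])
delta(g+[0,0,.12],r)
E
```

```text
11.375 p [0.4893 0.1695 0.2641] tilt -30.18494901290458 roll -2.3146447984595833 yaw -2.735280694702599 q [-0.0372  0.6587 -0.508   1.4422  0.0572  1.5803  0.9735] F [-0.0399  0.4603 -2.0254] w 0.05513827639436866
dp [-0.0653 -0.4732  0.1047] rot [-0.0146 -0.001  -0.0001] rows>= 6.259567174466828
```

>>> move_arm:
  jaw: [255,255,255,255,255,255,255,255,255]
  dp:
    - [0,0,0]
    - [-0.0095,-0.0678,0.005]
    - [-0.0095,-0.0678,0.005]
    - [-0.0095,-0.0678,0.005]
    - [-0.0095,-0.0678,0.015]
    - [-0.0095,-0.0678,0.02]
    - [-0.0095,-0.0678,0.025]
    - [-0.0083,-0.0664,0.03]
    - [0,0,0]
  rotation:
    - [-0.0146,0,0]
    - [0,0,0]
    - [0,0,0]
    - [0,0,0]
    - [0,0,0]
    - [0,0,0]
    - [0,0,0]
    - [0,0,0]
    - [0,0,0]

```text
clock: 12.5
position: [0.4627, -0.214, 0.1667]
tool_rot: [-3.134, -0.524, 3.061]
force: [0.1, 0.9, -0.8]
grip_width: 0.0554
```

```bash
python3 - <<'E'
from h import *
st(); r=R.from_euler("xyz",[-3.141,-.522,3.071]); g=np.array([.4742,-.2125,.0608])
delta(g+[0,0,.02],r);delta(g,r)
E
```

```text
12.5 p [ 0.4627 -0.214   0.1667] tilt -29.934340483185064 roll -0.3553441377334662 yaw -4.440552990999408 q [ 0.4883  0.7261 -0.3691  1.559   0.2813  1.4375  1.5174] F [ 0.1083  0.9216 -0.8274] w 0.05539078211279437
dp [-0.0659  0.0036  0.0859] rot [-0.0004 -0.0006 -0.0029] rows>= 1.3870094355043434
dp [-0.0784  0.0038  0.1076] rot [-0.0004 -0.0006 -0.0029] rows>= 1.7046869233169142
```

>>> move_arm:
  jaw: [255,255,255,255,255,255]
  dp:
    - [-0.032,0.002,0.043]
    - [-0.034,0.0018,0.043]
    - [0,0,0]
    - [-0.006,0,0.0105]
    - [-0.004,0,0.007]
    - [0,0,0]
  rotation:
    - [0,0,-0.003]
    - [0,0,0]
    - [0,0,0]
    - [0,0,0]
    - [0,0,0]
    - [0,0,0]

```text
clock: 13.25
position: [0.4764, -0.2083, 0.0656]
tool_rot: [-3.138, -0.523, 3.076]
force: [0.5, -1.0, -2.1]
grip_width: 0.0551
```

```bash
python3 - <<'E'
from h import *
st(); r=R.from_euler("xyz",[-3.141,-.522,3.071]); g=np.array([.4742,-.2125,.0608])
delta(g,r)
E
```

```text
13.25 p [ 0.4764 -0.2083  0.0656] tilt -29.905616200824856 roll -0.19692627054832318 yaw -3.660606929790962 q [ 0.46    0.8735 -0.3536  1.5645  0.3293  1.2945  1.4796] F [ 0.5024 -1.0087 -2.141 ] w 0.055114697305379955
dp [-0.0009 -0.0053  0.0064] rot [-0.0018 -0.0003  0.0013] rows>= 0.10764040186563453
```

>>> move_arm:
  jaw: [255,255,255]
  dp:
    - [-0.0005,-0.0053,0.003]
    - [-0.001,0,0.0035]
    - [0,0,0.001]
  rotation:
    - [0,0,0.001]
    - [0,0,0]
    - [0,0,0]

```text
clock: 13.62
position: [0.4746, -0.2133, 0.0613]
tool_rot: [-3.134, -0.523, 3.071]
force: [3.3, -1.9, 35.1]
grip_width: 0.0549
```

```bash
python3 - <<'E'
from h import *
st(); r=R.from_euler("xyz",[-3.141,-.522,3.071]); g=np.array([.4742,-.2125,.0608])
delta(g,r)
E
```

```text
13.625 p [ 0.4746 -0.2133  0.0613] tilt -29.90444841874296 roll -0.38545383426338575 yaw -3.8399475404148045 q [ 0.4649  0.8787 -0.3497  1.566   0.3345  1.2874  1.48  ] F [ 3.2612 -1.9216 35.0576] w 0.05491357536985517
dp [0.0001 0.0009 0.0008] rot [-0.0022 -0.0002 -0.0001] rows>= 0.03783812581895927
```

>>> move_arm:
  jaw: [255,0,0,0,0,0,0,0,0,0]
  dp:
    - [0.0005,0,-0.0015]
    - [0,0,0]
    - [0,0,0]
    - [0,0,0]
    - [0,0,0]
    - [0,0,-0.04]
    - [0,0,-0.06]
    - [0,0,0]
    - [0,0,0]
    - [0,0,0]
  rotation:
    - [0,0,0]
    - [0,0,0]
    - [0,0,0]
    - [0,0,0]
    - [0,0,0]
    - [0,0,0]
    - [0,0,0]
    - [0.001,0.04,0]
    - [0.001,0.04,0]
    - [0,0.042,0]

```text
clock: 14.88
position: [0.5145, -0.2147, 0.1303]
tool_rot: [-3.125, -0.91, 3.066]
force: [-1.0, -0.8, 0.5]
grip_width: 0.0851
```

```bash
python3 - <<'E'
from h import *
st()
ph=np.radians(13); bt=-np.radians(52); Rg=toolR(-.075,bt)
# grasp TCP in lens frame (x,z): (3,12)
O=lambda foot,lx,lz: (foot-.0118+lx*.423+lz*.906, .061-lx*.906+lz*.423)
x,z=O(.001,.003,.013); g=np.array([.4657+x*.997+.0019*.075,-.2133-x*.075+.0019*.997,z]); print(g)
a=g-Rg.apply([0,0,.08]);print(a); delta(a,Rg); delta(g,Rg)
im=grab_frame("wrist");cv2.imwrite("pics/w4.png",cv2.resize(im[60:360,80:430],None,fx=2,fy=2,interpolation=cv2.INTER_CUBIC))
E
```

```text
14.875 p [ 0.5145 -0.2147  0.1303] tilt -52.04278242260694 roll -0.5942718597352791 yaw -3.5884810270082745 q [ 0.3513  1.0738 -0.2911  1.1215  0.2919  1.8969  1.5415] F [-0.9872 -0.7575  0.4548] w 0.08507539378418988
[ 0.4681 -0.2116  0.0638]
[ 0.5309 -0.2163  0.113 ]
dp [-0.0297 -0.0005 -0.003 ] rot [-0.0051 -0.0008 -0.0002] rows>= 0.3819284911012903
dp [-0.0299  0.0011  0.097 ] rot [-0.0051 -0.0008 -0.0002] rows>= 1.2988983343004092
```

View pics/w4.png

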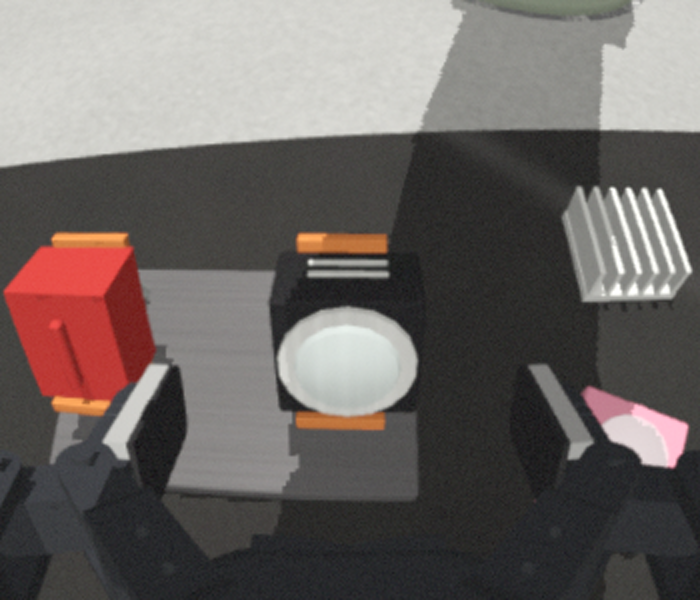

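>>> move_arm:
  jaw: [0,0,0,0,0,0]
  dp:
    - [-0.015,0,0]
    - [-0.015,0,0]
    - [0,0.0005,0.033]
    - [0,0.0005,0.033]
    - [0,0,0.03]
    - [0,0,0]
  rotation:
    - [-0.005,0,0]
    - [0,0,0]
    - [0,0,0]
    - [0,0,0]
    - [0,0,0]
    - [0,0,0]

```text
clock: 15.68
position: [0.4681, -0.2111, 0.0637]
tool_rot: [-3.141, -0.906, 3.065]
force: [0.6, 0.1, 0.4]
grip_width: 0.0855
```

```bash
python3 - <<'E'
from h import *
st(); delta([.4681,-.2116,.0638],toolR(-.075,-np.radians(52)))
E
```

```text
15.675 p [ 0.4681 -0.2111  0.0637] tilt -51.713508743900064 roll -0.035541263746583646 yaw -4.350386807972836 q [ 0.379   1.0918 -0.281   1.2841  0.2889  1.7174  1.5175] F [0.6234 0.1322 0.3813] w 0.08547486326949225
dp [ 0.     -0.0006 -0.0001] rot [ 0.0001  0.0004 -0.0003] rows>= 0.009497779571966585
```

Close, then lift.

>>> move_arm:
  jaw: [255,255,255,255,255]
  dp:
    - [0,0,0]
    - [0,0,0]
    - [0,0,0]
    - [0,0,0]
    - [0,0,0]
  rotation:
    - [0,0,0]
    - [0,0,0]
    - [0,0,0]
    - [0,0,0]
    - [0,0,0]
  squeeze: 40

```text
clock: 16.3
position: [0.4699, -0.2107, 0.0643]
tool_rot: [-3.14, -0.904, 3.065]
force: [6.5, -1.0, 6.5]
grip_width: 0.0551
```

```bash
python3 - <<'E'
from h import *
st(); print(toolR(0,-np.radians(52)).inv().apply([0,0,1]))
E
```

```text
16.3 p [ 0.4699 -0.2107  0.0643] tilt -51.62006743811651 roll -0.050495894822407676 yaw -4.302544260951766 q [ 0.3776  1.092  -0.2815  1.2803  0.289   1.7193  1.5175] F [ 6.5106 -0.9516  6.542 ] w 0.055137498574530326
[ 0.788   0.     -0.6157]
```

>>> move_arm:
  jaw: [255,255,255,255,255,255,255,255,255,255]
  dp:
    - [0.012,0,-0.0095]
    - [0.03,0,-0.023]
    - [0.035,0,-0.027]
    - [0,0,0]
    - [0,0,0]
    - [0,0,0]
    - [0,0,0]
    - [0,0,0]
    - [0,0,-0.05]
    - [0,0,-0.07]
  rotation:
    - [0,0,0]
    - [0,0,0]
    - [0,0,0]
    - [0,-0.055,0]
    - [0,-0.055,0]
    - [0,-0.055,0]
    - [0,-0.055,0]
    - [0,-0.055,0]
    - [0,-0.02,0]
    - [0,0,0]

```text
clock: 17.55
position: [0.4673, -0.2105, 0.2387]
tool_rot: [-3.141, 0.019, 3.066]
force: [0.9, -0.9, -1.4]
grip_width: 0.0548
```

```bash
python3 - <<'E'
from h import *
st()
p=np.array([.5795,.1715,.020]); ex=np.array([np.cos(.0314),np.sin(.0314),0])
g=p+ex*.0033+[0,0,.0148]; print(g)
Rp=toolR(.0314,np.radians(13.2))
delta(g+[0,0,.15],Rp)
E
```

```text
17.55 p [ 0.4673 -0.2105  0.2387] tilt 1.0863760980103314 roll -0.03396589572692766 yaw -4.332037353935999 q [ 0.6857  0.3561 -0.4784  1.8807  0.1982  0.9322  1.6124] F [ 0.8942 -0.8519 -1.4069] w 0.0548006809511512
[0.5828 0.1716 0.0348]
dp [-0.1066  0.4872  0.0691] rot [-0.0044 -0.0672 -0.0338] rows>= 6.44443823143797
```

>>> move_arm:
  jaw: [255,255,255,255,255,255,255,255,255,255]
  dp:
    - [-0.0133,0.061,0.004]
    - [-0.0133,0.061,0.004]
    - [-0.0133,0.061,0.004]
    - [-0.0133,0.061,0.004]
    - [-0.0133,0.061,0.004]
    - [-0.0133,0.061,0.004]
    - [-0.0133,0.061,0.004]
    - [-0.0133,0.06,0.004]
    - [0,0,0]
    - [0,0,0]
  rotation:
    - [0,0,0]
    - [0,0,0]
    - [0,0,0]
    - [0,0,0]
    - [0,0,0]
    - [0,0,0]
    - [0,0,0]
    - [-0.0044,-0.033,-0.0338]
    - [0,-0.034,0]
    - [0,0,0]

```text
clock: 18.8
position: [0.5822, 0.1719, 0.2139]
tool_rot: [3.137, 0.231, -3.109]
force: [-0.5, -0.1, -1.7]
grip_width: 0.055
```

```bash
python3 - <<'E'
from h import *
st()
g=np.array([.5828,.1716,.0348]);Rp=toolR(.0314,np.radians(13.2))
delta(g+[0,0,.04],Rp)
E
```

```text
18.8 p [0.5822 0.1719 0.2139] tilt 13.225593407856408 roll 0.24968295149757003 yaw 1.9210365778640266 q [-0.051   0.4477 -0.5064  1.8481  0.4706  0.7358  0.7847] F [-0.468  -0.0826 -1.68  ] w 0.05496210013045235
dp [ 0.0391 -0.0012  0.1694] rot [0.0015 0.0002 0.0003] rows>= 2.225068237191367
```

>>> move_arm:
  jaw: [255,255,255,255,255]
  dp:
    - [0.0098,0,0.042]
    - [0.0098,0,0.042]
    - [0.0098,-0.0006,0.042]
    - [0.0097,-0.0006,0.043]
    - [0,0,0]
  rotation:
    - [0.0015,0,0]
    - [0,0,0]
    - [0,0,0]
    - [0,0,0]
    - [0,0,0]

```text
clock: 19.42
position: [0.5834, 0.1699, 0.0729]
tool_rot: [-3.14, 0.227, -3.112]
force: [0.7, -0.2, -1.0]
grip_width: 0.0549
```

```bash
python3 - <<'E'
from h import *
st()
g=np.array([.5828,.1716,.0348]);Rp=toolR(.0314,np.radians(13.2))
delta(g,Rp)
im=grab_frame("wrist");cv2.imwrite("pics/w5.png",cv2.resize(im[100:384,80:430],None,fx=2,fy=2,interpolation=cv2.INTER_CUBIC))
E
```

```text
19.425 p [0.5834 0.1699 0.0729] tilt 12.999192020934501 roll -0.07650835900827023 yaw 1.6948221317051524 q [-0.1827  0.6431 -0.3372  1.944   0.693   0.4637  0.5577] F [ 0.6644 -0.174  -0.9778] w 0.054941271601919806
dp [0.0114 0.0023 0.0463] rot [-0.0005 -0.0011 -0.0005] rows>= 0.610796322544429
```

View pics/w5.png

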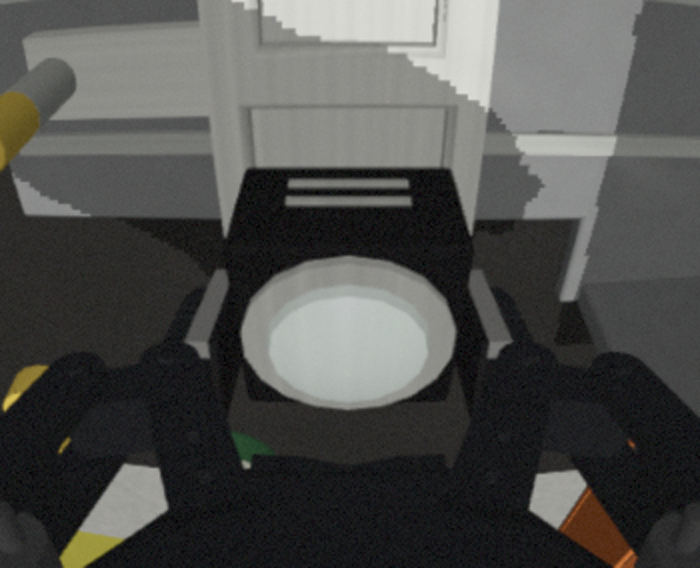

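```bash
python3 - <<'E'
from h import *
q=lambda x,y:((x+.5)/2-.5+80,(y+.5)/2-.5+100)
A=edge("wrist",q(247,169),q(452,169),.056);B=edge("wrist",q(229,237),q(470,237),.056)
print(A*1e3,B*1e3)
zl=(B-A);print("phi",np.degrees(np.arctan2(-zl[0],-zl[2])),np.linalg.norm(zl))
ph=np.radians(13.2); t=np.array([.0033,.0148])
for l in [(-.028,0),(-.028,.036)]:
    d=np.array(l)-t; print("expected",1e3*np.array([-d[0]*np.cos(ph)-d[1]*np.sin(ph), d[0]*np.sin(ph)-d[1]*np.cos(ph)]))
p,r=pose()
for P in [(-.028,0),(-.028,.036)]:
    d=np.array(P)-t; v=np.array([-d[0]*np.cos(ph)-d[1]*np.sin(ph),0, d[0]*np.sin(ph)-d[1]*np.cos(ph)]); u=proj("wrist",p+r.apply(v)); print("exp px",(u-[80,100]+.5)*2-.5)
for x in (244,452): print("pocket near edge",onz("wrist",q(x,105),.028))
print("cap far edge",[onz("wrist",q(x,45),.028) for x in (260,437)])
E
```

```text
[31.7385  1.2511 10.5295] [ 24.1176   1.1321 -18.2443]
phi 14.834552804265678 0.02976616744566844
expected [33.8526  7.2616]
expected [ 25.632  -27.7873]
exp px [344.908  164.9235]
exp px [344.5175 249.3724]
pocket near edge [0.5506 0.1379 0.028 ]
pocket near edge [0.5487 0.2028 0.028 ]
cap far edge [array([0.5308, 0.1436, 0.028 ]), array([0.5293, 0.1962, 0.028 ])]
```

>>> move_arm:
  jaw: [255,255,255,255,255]
  dp:
    - [0.003,0.0006,0.0146]
    - [0.003,0.0006,0.0146]
    - [0.0016,0,0.0065]
    - [0.001,0,0.004]
    - [0,0,0]
  rotation:
    - [0,0,0]
    - [0,-0.001,0]
    - [0,0,0]
    - [0,0,0]
    - [0,0,0]

```text
clock: 20.1
position: [0.5845, 0.172, 0.0421]
tool_rot: [3.141, 0.234, -3.111]
force: [0.0, -0.2, -1.5]
grip_width: 0.055
```

```bash
python3 - <<'E'
from h import *
st()
delta([.5832,.1709,.0348],toolR(.0314,np.radians(13.2)))
E
```

```text
20.1 p [0.5845 0.172  0.0421] tilt 13.39556919692707 roll 0.057265412808032295 yaw 1.7649137114400824 q [-0.2316  0.6909 -0.2747  1.9567  0.7526  0.3891  0.4903] F [ 0.0194 -0.2113 -1.4629] w 0.054967093269689876
dp [ 0.0038 -0.0014  0.0085] rot [ 0.0003  0.0011 -0.0003] rows>= 0.1198998525444026
```

>>> move_arm:
  jaw: [255,255,255,255]
  dp:
    - [0.0016,-0.0013,-0.0003]
    - [0.0008,0,0.0035]
    - [0.001,0,0.0042]
    - [0,0,0]
  rotation:
    - [0,0.001,0]
    - [0,0,0]
    - [0,0,0]
    - [0,0,0]

```text
clock: 20.6
position: [0.584, 0.1717, 0.0374]
tool_rot: [3.14, 0.233, -3.111]
force: [-12.6, -1.2, 32.2]
grip_width: 0.055
```

```bash
python3 - <<'E'
from h import *
st()
delta([.5832,.1709,.0348],toolR(.0314,np.radians(13.2)))
E
```

```text
20.6 p [0.584  0.1717 0.0374] tilt 13.367845046204158 roll 0.11484887753289065 yaw 1.7759624036406565 q [-0.2368  0.6979 -0.2664  1.9594  0.7602  0.3777  0.4821] F [-12.5855  -1.1976  32.1723] w 0.05502527435607503
dp [ 0.0017 -0.001   0.0029] rot [ 0.0006  0.001  -0.0003] rows>= 0.04536858637967451
```

>>> move_arm:
  jaw: [255,255,255]
  dp:
    - [0.0015,-0.0006,-0.0022]
    - [0.0018,0,-0.0004]
    - [0,0,0]
  rotation:
    - [0,0,0]
    - [0,0,0]
    - [0,0,0]

```text
clock: 20.98
position: [0.5808, 0.1704, 0.0375]
tool_rot: [3.14, 0.232, -3.111]
force: [0.9, -0.2, 7.9]
grip_width: 0.0553
```

```bash
python3 - <<'E'
from h import *
st()
E
```

```text
20.975 p [0.5808 0.1704 0.0375] tilt 13.282240835546899 roll 0.07863430255162394 yaw 1.7544083383536442 q [-0.238   0.6945 -0.2645  1.9671  0.7613  0.3747  0.479 ] F [ 0.9453 -0.1665  7.9234] w 0.05525642126137876
```

>>> move_arm:
  jaw: [255,255]
  dp:
    - [0.0005,0,0.002]
    - [0,0,0]
  rotation:
    - [0,0,0]
    - [0,0,0]

```text
clock: 21.22
position: [0.5809, 0.1711, 0.0373]
tool_rot: [3.14, 0.234, -3.111]
force: [-16.0, -1.4, 41.8]
grip_width: 0.0551
```

```bash
python3 - <<'E'
from h import *
st()
im=grab_frame("wrist");cv2.imwrite("pics/w6.png",cv2.resize(cv2.convertScaleAbs(im[110:290,160:345],alpha=1.7,beta=25),None,fx=4,fy=3.3,interpolation=cv2.INTER_CUBIC))
E
```

```text
21.225 p [0.5809 0.1711 0.0373] tilt 13.369352649317728 roll 0.10836881271499336 yaw 1.7829446516772622 q [-0.2409  0.6946 -0.2622  1.9678  0.7635  0.372   0.4757] F [-16.0312  -1.4108  41.8221] w 0.05505507713508519
```

View pics/w6.png

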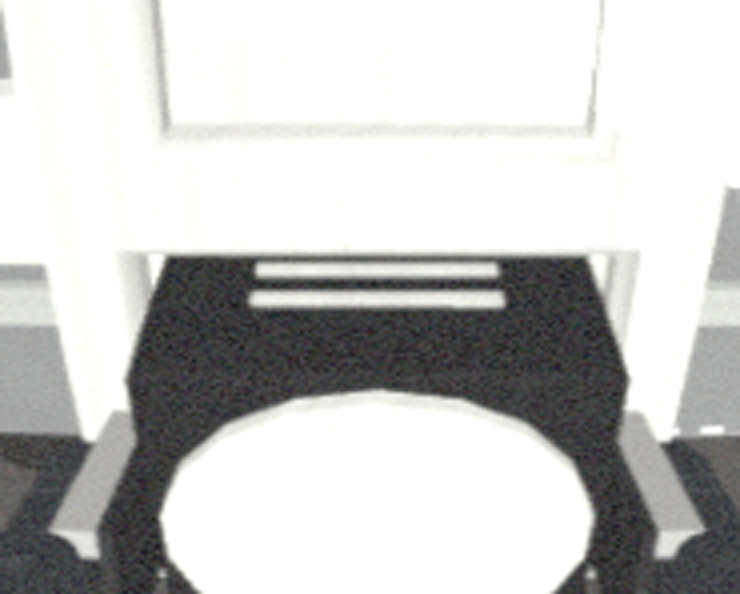

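```bash
python3 - <<'E'
from h import *
q=lambda x,y:((x+.5)/4-.5+160,(y+.5)/3.3-.5+110)
for x in (128,628): print("lens near top edge",onz("wrist",q(x,377),.056))
for x in (118,640): print("pocket near top edge",onz("wrist",q(x,251),.028))
for x in (165,598): print("cap pocket far inner edge",onz("wrist",q(x,130),.028))
E
```

```text
lens near top edge [0.5522 0.1434 0.056 ]
lens near top edge [0.5507 0.1989 0.056 ]
pocket near top edge [0.5494 0.1375 0.028 ]
pocket near top edge [0.5474 0.2052 0.028 ]
cap pocket far inner edge [0.5286 0.1449 0.028 ]
cap pocket far inner edge [0.527  0.1971 0.028 ]
```

>>> move_arm:
  jaw: [255,0,0,0,0,0,0]
  dp:
    - [-0.0005,0,-0.002]
    - [0,0,0]
    - [0,0,0]
    - [0,0,0]
    - [0,0,0]
    - [0,0,-0.03]
    - [0,0,-0.07]
  rotation:
    - [0,0,0]
    - [0,0,0]
    - [0,0,0]
    - [0,0,0]
    - [0,0,0]
    - [0,0,0]
    - [0,0,0]

```text
clock: 22.15
position: [0.5608, 0.1694, 0.1141]
tool_rot: [-3.141, 0.227, -3.111]
force: [0.9, 0.2, 0.0]
grip_width: 0.0852
```

```bash
python3 - <<'E'
from h import *
st()
im=grab_frame("wrist");cv2.imwrite("pics/w7.png",cv2.resize(cv2.convertScaleAbs(im[90:330,100:410],alpha=1.5,beta=20),None,fx=2.5,fy=2.5,interpolation=cv2.INTER_CUBIC))
E
```

```text
22.15 p [0.5608 0.1694 0.1141] tilt 13.01441685835656 roll -0.005335947426568338 yaw 1.7787928103160606 q [-0.1489  0.5545 -0.3966  1.9791  0.639   0.5197  0.5916] F [0.8532 0.1757 0.023 ] w 0.08521885187744072
```

View pics/w7.png

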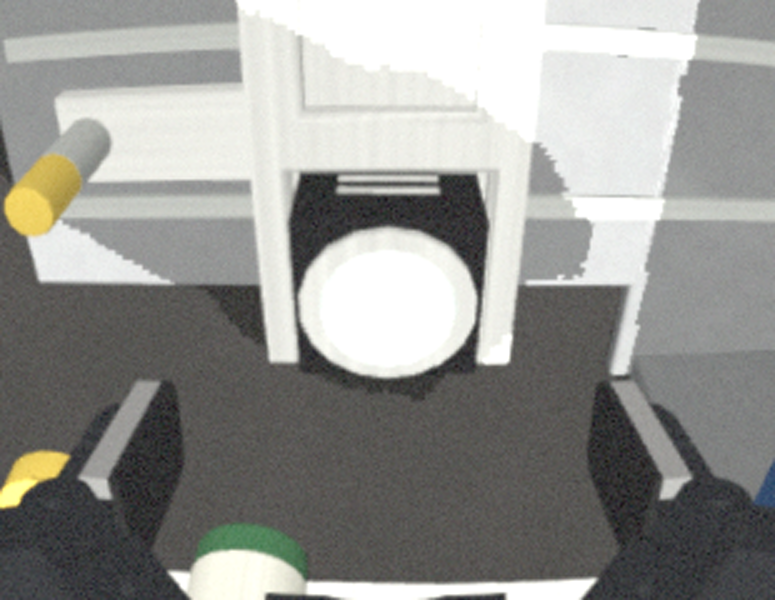

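```bash
python3 - <<'E'
from h import *
c=lambda x,y,z:onz("top",(x/1.5625,y/1.5625),z)
print("bottom front",c(449,183,0),c(608,180,0))
# top-front-left corner by two views: scene (201,378)?? bottom; top view top-front edge (447,160)/(608,160)
for s,t in [((280,283),(447,160)),((241,243),(609,162)),((157,247),(609,46))]:
    pass
def tri(s,t):
    o1,d1=ray("scene",np.array(s)/1.5625);o2,d2=ray("top",np.array(t)/1.5625)
    k=np.linalg.lstsq(np.c_[d1,-d2],o2-o1,rcond=None)[0]; a,b=o1+k[0]*d1,o2+k[1]*d2; print(s,t,(a+b)/2,np.linalg.norm(a-b))
tri((273,287),(447,162)); tri((210,240),(609,162)); tri((200,312),(452,47))
Rg=toolR(-.075,-np.radians(52))
x=-.0118+.003*.423+.013*.906; g=np.array([.4564+x*.997,-.3248-x*.075,.061-.003*.906+.013*.423]); print(g)
print("pre",g-Rg.apply([0,0,.05])); delta([.50,-.3265,.20],toolR(-.075,0)); 
for k in (.15,.25,.3): print(k,g-Rg.apply([0,0,k]))
E
```

```text
bottom front [ 0.7808 -0.2427  0.    ] [ 0.7924 -0.4932  0.    ]
(273, 287) (447, 162) [ 0.7819 -0.232   0.1193] 0.007333643109713782
(210, 240) (609, 162) [ 0.7942 -0.4585  0.1187] 0.020141390160337204
(200, 312) (452, 47) [ 0.9237 -0.2267  0.1347] 0.021935256703132254
[ 0.4576 -0.3249  0.0638]
pre [ 0.4969 -0.3278  0.0946]
dp [ 0.0714 -0.6185 -0.1191] rot [0.0046 0.0746 0.0338] rows>= 8.11363413096735
0.15 [ 0.5755 -0.3338  0.1561]
0.25 [ 0.6541 -0.3397  0.2177]
0.3 [ 0.6934 -0.3426  0.2485]
```

>>> move_arm:
  jaw: [0,0,0,0,0,0,0,0,0,0]
  dp:
    - [0,0,-0.06]
    - [0,0,-0.06]
    - [0.008,-0.0687,0]
    - [0.008,-0.0687,0]
    - [0.008,-0.0687,0]
    - [0.008,-0.0687,0]
    - [0.008,-0.0687,0]
    - [0.008,-0.0687,0]
    - [0.008,-0.0687,0]
    - [0.008,-0.0687,0]
  rotation:
    - [0,0,0]
    - [0,0,0]
    - [0,0,0]
    - [0,0,0]
    - [0,0,0]
    - [0,0,0]
    - [0,0,0]
    - [0,0,0]
    - [0,0,0]
    - [0,0,0]

```text
clock: 23.45
position: [0.5033, -0.274, 0.1964]
tool_rot: [3.141, 0.231, -3.111]
force: [0.6, 1.0, 0.1]
grip_width: 0.0854
```

>>> move_arm:
  jaw: [0,0,0,0,0,0,0,0,0,0]
  dp:
    - [0.008,-0.0687,0]
    - [0,0,0]
    - [0,0,0]
    - [0,0,0]
    - [0,0,0]
    - [0,0,0]
    - [0,0,0]
    - [0,0,0]
    - [0,0,0]
    - [0,0,0]
  rotation:
    - [0,0,0]
    - [0.0046,0.03,0.0338]
    - [0,0.045,0]
    - [0,0.045,0]
    - [0,0.045,0]
    - [0,0.045,0]
    - [0,0.045,0]
    - [0,0.045,0]
    - [0,0.045,0]
    - [0,0,0]

```text
clock: 24.7
position: [0.4995, -0.3265, 0.1919]
tool_rot: [3.133, -0.851, 3.073]
force: [-0.6, -0.5, 0.1]
grip_width: 0.0851
```

```bash
python3 - <<'E'
from h import *
st(); Rg=toolR(-.075,-np.radians(52)); g=np.array([.4576,-.3249,.0638])
delta(g-Rg.apply([0,0,.08]),Rg)
E
```

```text
24.7 p [ 0.4995 -0.3265  0.1919] tilt -48.53282356867411 roll 0.3058713197508607 yaw -4.260171595608374 q [ 0.4079  1.0049 -0.1017  1.0467  0.2803  1.926   1.7955] F [-0.6155 -0.536   0.1005] w 0.0851303836652161
dp [-0.0916 -0.0025  0.0451] rot [0.0009 0.0181 0.0014] rows>= 1.3068899229908437
```

>>> move_arm:
  jaw: [0,0,0,0,0]
  dp:
    - [-0.045,-0.001,0.022]
    - [-0.046,-0.0015,0.023]
    - [0,0,0]
    - [0,0,0]
    - [0,0,0]
  rotation:
    - [0,0,0]
    - [0,0,0]
    - [0.001,0.018,0.001]
    - [0,0,0]
    - [0,0,0]

```text
clock: 25.32
position: [0.52, -0.3309, 0.1173]
tool_rot: [3.138, -0.9, 3.067]
force: [0.2, -0.1, -0.5]
grip_width: 0.0855
```

```bash
python3 - <<'E'
from h import *
st(); Rg=toolR(-.075,-np.radians(52)); g=np.array([.4576,-.3249,.0638])
delta(g,Rg)
# red cap mask seen by the wrist camera: lateral middle against the tool's y = 0
im=grab_frame("wrist"); h=cv2.cvtColor(im,cv2.COLOR_BGR2HSV)
m=cv2.inRange(h,(0,120,60),(8,255,255))|cv2.inRange(h,(172,120,60),(180,255,255))
k,l,s,ce=cv2.connectedComponentsWithStats(m)
for i in range(1,k):
    if s[i,4]>300:
        cn,_=cv2.findContours((l==i).astype(np.uint8),cv2.RETR_EXTERNAL,cv2.CHAIN_APPROX_NONE)
        print(s[i],ce[i],cv2.approxPolyDP(cn[0],3,True)[:,0].tolist())
ex=np.array([.997,-.075,0]);ey=np.array([.075,.997,0]);F=np.array([.4564,-.3248,0])
for y in (-.023,.023):
  for lz in (0,.036): print("exp",y,lz,proj("wrist",F+ex*(-.0236+lz*.906)+ey*y+[0,0,.0864+lz*.423]))
cv2.imwrite("pics/w8.png",im)
E
```

```text
25.325 p [ 0.52   -0.3309  0.1173] tilt -51.36350062946095 roll 0.1250331449652587 yaw -4.4183840410645265 q [ 0.3795  1.1593 -0.0606  0.9334  0.268   1.9291  1.7999] F [ 0.1798 -0.0514 -0.5307] w 0.08548604354631435
dp [-0.0037  0.0013  0.1029] rot [0.001  0.0023 0.0001] rows>= 1.31772216229196
[ 220  158   68   86 5251] [253.6448 199.521 ] [[225, 158], [220, 179], [225, 241], [281, 242], [287, 181], [283, 159]]
exp -0.023 0 [225.1932 158.4864]
exp -0.023 0.036 [220.9897 181.0593]
exp 0.023 0 [282.9807 158.5685]
exp 0.023 0.036 [287.6076 181.1299]
```

>>> move_arm:
  jaw: [0,0,0,0,0,255,255,255,255,255]
  dp:
    - [-0.001,0.0005,0.033]
    - [-0.001,0.0008,0.035]
    - [-0.0015,0,0.034]
    - [0,0,0]
    - [0,0,0]
    - [0,0,0]
    - [0,0,0]
    - [0,0,0]
    - [0,0,0]
    - [0,0,0]
  rotation:
    - [0,0,0]
    - [0,0,0]
    - [0,0.0015,0]
    - [0,0,0]
    - [0,0,0]
    - [0,0,0]
    - [0,0,0]
    - [0,0,0]
    - [0,0,0]
    - [0,0,0]
  squeeze: 30

```text
clock: 26.62
position: [0.4584, -0.3247, 0.0636]
tool_rot: [3.138, -0.907, 3.068]
force: [6.3, 0.1, 4.8]
grip_width: 0.0456
```

```bash
python3 - <<'E'
from h import *
st(); delta([.4576,-.3249,.0638],toolR(-.075,-np.radians(52)))
E
```

```text
26.625 p [ 0.4584 -0.3247  0.0636] tilt -51.74515092733334 roll 0.11445657506691129 yaw -4.354464875663163 q [ 0.4066  1.1288 -0.0661  1.1696  0.2768  1.7343  1.7604] F [6.2949 0.0996 4.7558] w 0.045569929049939895
dp [ 0.0007 -0.0004  0.0006] rot [0.0006 0.0002 0.0003] rows>= 0.012984995056977176
```

>>> move_arm:
  jaw: [255,255,255,255,255,255,255,255,255,255]
  dp:
    - [0.012,0,-0.0095]
    - [0.03,0,-0.023]
    - [0.035,0,-0.027]
    - [0,0,0]
    - [0,0,0]
    - [0,0,0]
    - [0,0,0]
    - [0,0,0]
    - [0,0,-0.05]
    - [0,0,-0.07]
  rotation:
    - [0,0,0]
    - [0,0,0]
    - [0,0,0]
    - [0,-0.055,0]
    - [0,-0.055,0]
    - [0,-0.055,0]
    - [0,-0.055,0]
    - [0,-0.055,0]
    - [0,-0.02,0]
    - [0,0,0]

```text
clock: 27.88
position: [0.4561, -0.3251, 0.2381]
tool_rot: [3.139, 0.018, 3.064]
force: [1.4, -0.0, 0.2]
grip_width: 0.0456
```

```bash
python3 - <<'E'
from h import *
st()
# relative to the measured lens-pocket centre (.5815,.1714): 82 mm nearer
ex=np.array([np.cos(.0314),np.sin(.0314),0])
p=np.array([.5805,.1714,.020])-.082*ex; g=p+ex*.0035+[0,0,.0148]; print(p,g)
delta(g+[0,0,.17],toolR(.0314,np.radians(13.2)))
E
```

```text
27.875 p [ 0.4561 -0.3251  0.2381] tilt 1.013633211015129 roll 0.15785145327457847 yaw -4.441296495180922 q [ 0.7101  0.4128 -0.2564  1.7684  0.1131  0.9603  1.9041] F [ 1.3564 -0.0234  0.1733] w 0.045550120058466224
[0.4985 0.1688 0.02  ] [0.502  0.1689 0.0348]
dp [-0.0086  0.62    0.0435] rot [-0.0034 -0.0676 -0.0346] rows>= 7.956178082302884
```

>>> move_arm:
  jaw: [255,255,255,255,255,255,255,255,255]
  dp:
    - [-0.001,0.0689,0.002]
    - [-0.001,0.0689,0.002]
    - [-0.001,0.0689,0.002]
    - [-0.001,0.0689,0.002]
    - [-0.001,0.0689,0.002]
    - [-0.001,0.0689,0.002]
    - [-0.001,0.0689,0.002]
    - [-0.001,0.0689,0.002]
    - [-0.001,0.0689,0.002]
  rotation:
    - [0,0,0]
    - [0,0,0]
    - [0,0,0]
    - [0,0,0]
    - [0,0,0]
    - [0,0,0]
    - [0,0,0]
    - [0,0,0]
    - [0,0,0]

```text
clock: 29.0
position: [0.5032, 0.1704, 0.2244]
tool_rot: [3.14, 0.019, 3.065]
force: [0.8, -0.9, -0.8]
grip_width: 0.0455
```

>>> move_arm:
  jaw: [255,255,255,255]
  dp:
    - [0,0,0]
    - [0,0,0]
    - [0,0,0]
    - [0,0,0]
  rotation:
    - [-0.0034,-0.03,-0.0346]
    - [0,-0.038,0]
    - [0,0,0]
    - [0,0,0]

```text
clock: 29.5
position: [0.5036, 0.1689, 0.2245]
tool_rot: [3.136, 0.232, -3.11]
force: [-0.2, 0.0, -1.4]
grip_width: 0.0453
```

```bash
python3 - <<'E'
from h import *
st(); g=np.array([.502,.1689,.0348])
delta(g+[0,0,.05],toolR(.0314,np.radians(13.2)))
E
```

```text
29.5 p [0.5036 0.1689 0.2245] tilt 13.290577308417147 roll 0.308039571176078 yaw 1.85991921999096 q [-0.1629  0.3009 -0.4048  2.022   0.3684  0.6659  0.7923] F [-0.2244  0.017  -1.38  ] w 0.04526733143327021
dp [ 0.0422 -0.0008  0.1694] rot [ 0.0017  0.0006 -0.0001] rows>= 2.234938441089905
```

>>> move_arm:
  jaw: [255,255,255,255,255]
  dp:
    - [0.0106,0,0.042]
    - [0.0106,0,0.042]
    - [0.0105,-0.0004,0.042]
    - [0.0105,-0.0004,0.043]
    - [0,0,0]
  rotation:
    - [0.0017,0,0]
    - [0,0,0]
    - [0,0,0]
    - [0,0,0]
    - [0,0,0]

```text
clock: 30.12
position: [0.5012, 0.168, 0.0827]
tool_rot: [-3.139, 0.229, -3.11]
force: [-0.1, 0.4, -0.6]
grip_width: 0.0454
```

```bash
python3 - <<'E'
from h import *
st(); g=np.array([.502,.1689,.0348])
delta(g+[0,0,.01],toolR(.0314,np.radians(13.2)))
im=grab_frame("wrist"); h=cv2.cvtColor(im,cv2.COLOR_BGR2HSV)
m=cv2.inRange(h,(0,120,50),(8,255,255))|cv2.inRange(h,(172,120,50),(180,255,255))
cn,_=cv2.findContours(m,cv2.RETR_EXTERNAL,cv2.CHAIN_APPROX_NONE)
for c in cn:
    if cv2.contourArea(c)>300: print(cv2.approxPolyDP(c,2.5,True)[:,0].tolist())
p,r=pose(); ph=np.radians(13.2); t=np.array([.0035,.0136])
for y in (-.023,.023):
  for lz in (0,.036):
    d=np.array([-.028,lz])-t; v=np.array([-d[0]*np.cos(ph)-d[1]*np.sin(ph),y, d[0]*np.sin(ph)-d[1]*np.cos(ph)]); print("exp",y,lz,proj("wrist",p+r.apply(v)))
cv2.imwrite("pics/w9.png",im)
E
```

```text
30.125 p [0.5012 0.168  0.0827] tilt 13.121486221171516 roll -0.11896145745029109 yaw 1.8016783172308393 q [-0.3456  0.5291 -0.1999  2.1442  0.6636  0.3397  0.48  ] F [-0.0607  0.3697 -0.6347] w 0.04538155096849284
dp [0.0097 0.0012 0.0464] rot [-0.0006 -0.0004  0.0002] rows>= 0.6071167389396557
[[211, 186], [201, 228], [212, 305], [295, 305], [306, 236], [297, 186]]
exp -0.023 0 [208.5975 183.0715]
exp -0.023 0.036 [198.1749 225.3982]
exp 0.023 0 [295.6707 183.0078]
exp 0.023 0.036 [305.7026 225.3511]
```

>>> move_arm:
  jaw: [255,255,255,255,255]
  dp:
    - [0.003,0.0005,0.0146]
    - [0.0028,0.0004,0.0146]
    - [0.0025,0,0.01]
    - [0.0015,0,0.006]
    - [0,0,0]
  rotation:
    - [0,0,0]
    - [0,0,0]
    - [0,0,0]
    - [0,0,0]
    - [0,0,0]

```text
clock: 30.8
position: [0.5023, 0.1694, 0.0473]
tool_rot: [3.141, 0.233, -3.109]
force: [0.1, -0.2, 0.0]
grip_width: 0.0453
```

```bash
python3 - <<'E'
from h import *
st(); delta([.5013,.1689,.0425],toolR(.0314,np.radians(13.2)))
E
```

```text
30.8 p [0.5023 0.1694 0.0473] tilt 13.316555663181324 roll 0.0053630615609662645 yaw 1.8401246146336223 q [-0.4258  0.5991 -0.0992  2.16    0.7468  0.2373  0.385 ] F [ 0.1492 -0.2035  0.019 ] w 0.04533202251805525
dp [ 0.0026 -0.0006  0.0056] rot [0.0001 0.0007 0.0002] rows>= 0.07957318531538202
```

>>> move_arm:
  jaw: [255,255,255,255]
  dp:
    - [0.0026,-0.0006,0.0056]
    - [0.001,0,0.0045]
    - [0.0004,0,0.002]
    - [0,0,0]
  rotation:
    - [0,0,0]
    - [0,0,0]
    - [0,0,0]
    - [0,0,0]

```text
clock: 31.3
position: [0.5016, 0.1689, 0.0374]
tool_rot: [3.141, 0.233, -3.11]
force: [-0.2, 0.6, -1.3]
grip_width: 0.0455
```

```bash
python3 - <<'E'
from h import *
st(); delta([.5013,.1689,.0348],toolR(.0314,np.radians(13.2)))
E
```

```text
31.3 p [0.5016 0.1689 0.0374] tilt 13.335789516324564 roll 0.022207569103189592 yaw 1.820763584396821 q [-0.4474  0.6193 -0.0708  2.1659  0.7803  0.2072  0.3475] F [-0.1691  0.6061 -1.2596] w 0.045497978238081695
dp [0.0011 0.     0.0031] rot [0.0001 0.0008 0.0001] rows>= 0.04193630411204684
```

No contact yet, so I'll keep going down in small steps.

>>> move_arm:
  jaw: [255,255,255]
  dp:
    - [0.0003,0,0.0013]
    - [0.0003,0,0.0013]
    - [0,0,0]
  rotation:
    - [0,0,0]
    - [0,0,0]
    - [0,0,0]

```text
clock: 31.68
position: [0.5019, 0.1689, 0.0357]
tool_rot: [3.141, 0.234, -3.11]
force: [-0.8, 0.8, 7.0]
grip_width: 0.0453
```

```bash
python3 - <<'E'
from h import *
st(); 
im=grab_frame("wrist"); cv2.imwrite("pics/w10.png",im); h=cv2.cvtColor(im,cv2.COLOR_BGR2HSV)
m=cv2.inRange(h,(0,120,50),(8,255,255))|cv2.inRange(h,(172,120,50),(180,255,255))
cn,_=cv2.findContours(m,cv2.RETR_EXTERNAL,cv2.CHAIN_APPROX_NONE)
for c in cn:
    if cv2.contourArea(c)>300: print(cv2.approxPolyDP(c,2.5,True)[:,0].tolist())
E
```

```text
31.675 p [0.5019 0.1689 0.0357] tilt 13.38270306307134 roll 0.03895684574956948 yaw 1.8106039038469763 q [-0.4508  0.6231 -0.0663  2.1664  0.7899  0.2019  0.3372] F [-0.7534  0.8125  7.0269] w 0.04528209563703273
[[211, 186], [201, 229], [212, 305], [294, 306], [306, 237], [297, 186]]
```

>>> move_arm:
  jaw: [255,0,0,0,0,0,0,0]
  dp:
    - [0,0,0.0004]
    - [0,0,0]
    - [0,0,0]
    - [0,0,0]
    - [0,0,0]
    - [0,0,-0.03]
    - [0,0,-0.07]
    - [0,0,0]
  rotation:
    - [0,0,0]
    - [0,0,0]
    - [0,0,0]
    - [0,0,0]
    - [0,0,0]
    - [0,0,0]
    - [0,0,0]
    - [0,0,0]

```text
clock: 32.72
position: [0.4841, 0.1687, 0.1161]
tool_rot: [3.139, 0.237, -3.111]
force: [0.1, 0.6, -1.6]
grip_width: 0.0856
```

```bash
python3 - <<'E'
from h import *
st()
im=grab_frame("wrist");cv2.imwrite("pics/w11.png",cv2.resize(cv2.convertScaleAbs(im[90:330,100:410],alpha=1.5,beta=20),None,fx=2.5,fy=2.5,interpolation=cv2.INTER_CUBIC))
E
```

```text
32.725 p [0.4841 0.1687 0.1161] tilt 13.58995178779756 roll 0.1518936669624977 yaw 1.7972625252267476 q [-0.2907  0.4494 -0.2894  2.1684  0.6435  0.4016  0.4832] F [ 0.1156  0.5875 -1.6305] w 0.08556880228194362
```

View pics/w11.png

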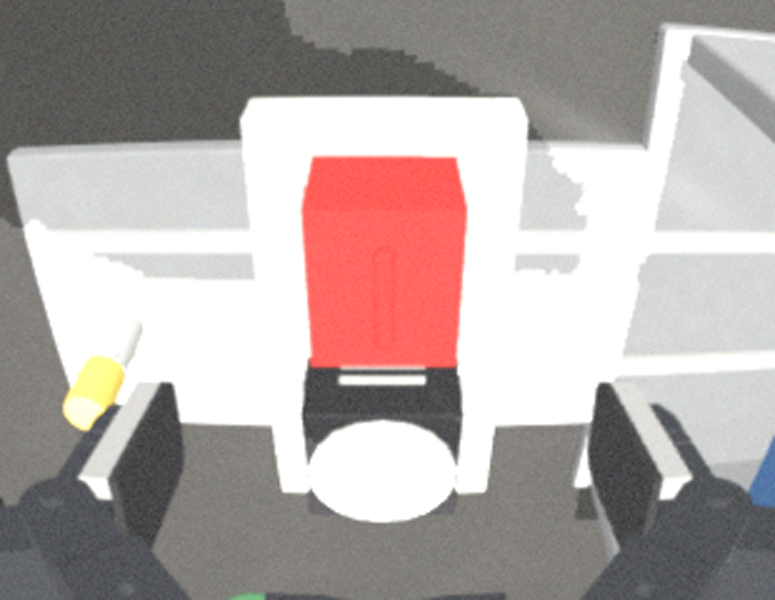

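The picture shows the red cap seated rim down in the oblong pocket (crop 305-465, 157-365), with the lens beyond it in the square pocket. Next I go to the post with the fingers closed.

```bash
python3 - <<'E'
from h import *
Rp=toolR(.0314,0); delta([.4635,.1685,.2],Rp)
print(Rp.inv().apply([.5425-.4635,.018-.1685,0])/.8)
E
```

```text
dp [-0.0001  0.0014 -0.1099] rot [ 0.0005  0.0751 -0.0003] rows>= 1.4066668960488713
[-0.0928 -0.1911  0.    ]
```

>>> move_arm:
  jaw: [0,0,255,255,255,255,255,255]
  dp:
    - [0,0,-0.05]
    - [0,0,-0.06]
    - [0,0,0]
    - [0,0,0]
    - [-0.031,-0.064,0]
    - [-0.031,-0.064,0]
    - [-0.031,-0.064,0]
    - [0,0,0]
  rotation:
    - [0,0,0]
    - [0,0,0]
    - [0,0.038,0]
    - [0,0.037,0]
    - [0,0,0]
    - [0,0,0]
    - [0,0,0]
    - [0,0,0]

```text
clock: 33.78
position: [0.5431, 0.0118, 0.1965]
tool_rot: [-3.14, -0.004, -3.116]
force: [-0.4, 1.0, -0.7]
grip_width: 0.0
```

```bash
python3 - <<'E'
from h import *
st(); delta([.5425,.018,.042],toolR(.0314,0))
E
```

```text
33.775 p [0.5431 0.0118 0.1965] tilt -0.24315384182477057 roll -0.06664002461426716 yaw 1.4457490680746803 q [ 0.197   0.4654 -0.4426  1.8324  0.2479  0.9028  1.236 ] F [-0.4059  0.9712 -0.6546] w 3.236723585409132e-05
dp [-0.0002  0.008   0.1932] rot [-0.0004 -0.0014 -0.002 ] rows>= 2.4746788287853794
```

>>> move_arm:
  jaw: [255,255,255,255,255,255,255,255,255,255]
  dp:
    - [0,0,0.05]
    - [0,0,0.05]
    - [0,0,0.05]
    - [0,0,0.043]
    - [0,0.015,0]
    - [0,0.01,0]
    - [0,0.008,0]
    - [0,0.008,0]
    - [0,0.008,0]
    - [0,0.01,0]
  rotation:
    - [0,0,0]
    - [0,0,0]
    - [0,0,0]
    - [0,0,-0.002]
    - [0,0,0]
    - [0,0,0]
    - [0,0,0]
    - [0,0,0]
    - [0,0,0]
    - [0,0,0]

```text
clock: 35.02
position: [0.5402, 0.0636, 0.0442]
tool_rot: [3.141, -0.002, -3.104]
force: [1.6, -3.0, 1.3]
grip_width: 0.0003
```

```bash
python3 - <<'E'
from h import *
st()
E
```

```text
35.025 p [0.5402 0.0636 0.0442] tilt -0.11848645820238693 roll 0.009244226226911081 yaw 2.134920006179034 q [ 0.0226  0.688  -0.3435  1.9289  0.3921  0.5921  1.0302] F [ 1.6497 -3.0186  1.2801] w 0.00030220679618268625
```

>>> move_arm:
  jaw: [255,255,255,255,255,255,255,255]
  dp:
    - [0,0.0125,0]
    - [0,0.0125,0]
    - [0,0.0125,0]
    - [0,0.0125,0]
    - [0,0.0125,0]
    - [0,0.0125,0]
    - [0,0.0125,0]
    - [0,0.009,0]
  rotation:
    - [0,0,0]
    - [0,0,0]
    - [0,0,0]
    - [0,0,0]
    - [0,0,0]
    - [0,0,0]
    - [0,0,0]
    - [0,0,0]

```text
clock: 36.02
position: [0.5369, 0.1415, 0.0439]
tool_rot: [3.141, -0.003, -3.103]
force: [2.4, -2.7, -0.5]
grip_width: 0.0002
```

>>> move_arm:
  jaw: [255,255,255,255]
  dp:
    - [0,0.006,0]
    - [0,0.006,0]
    - [0,0.006,0]
    - [0,0,0]
  rotation:
    - [0,0,0]
    - [0,0,0]
    - [0,0,0]
    - [0,0,0]

```text
clock: 36.52
position: [0.5363, 0.1557, 0.0439]
tool_rot: [3.141, -0.003, -3.103]
force: [0.8, -0.0, -0.2]
grip_width: -0.0001
```

>>> move_arm:
  jaw: [255,255,255,255]
  dp:
    - [0,0.005,0]
    - [0,0.005,0]
    - [0,0.005,0]
    - [0,0.005,0]
  rotation:
    - [0,0,0]
    - [0,0,0]
    - [0,0,0]
    - [0,0,0]

```text
clock: 37.02
position: [0.5358, 0.1714, 0.0439]
tool_rot: [3.141, -0.003, -3.104]
force: [0.6, -2.6, -0.2]
grip_width: 0.0001
```

>>> move_arm:
  jaw: [255,255,255]
  dp:
    - [0,0.005,0]
    - [0,0.005,0]
    - [0,0,0]
  rotation:
    - [0,0,0]
    - [0,0,0]
    - [0,0,0]

```text
clock: 37.4
position: [0.5355, 0.1797, 0.0439]
tool_rot: [3.141, -0.003, -3.103]
force: [-0.4, -0.8, 0.3]
grip_width: -0.0002
```

>>> move_arm:
  jaw: [255,255,255,255]
  dp:
    - [0,0.004,0]
    - [0,0.004,0]
    - [0,0.003,0]
    - [0,0,0]
  rotation:
    - [0,0,0]
    - [0,0,0]
    - [0,0,0]
    - [0,0,0]

```text
clock: 37.9
position: [0.5354, 0.1824, 0.0438]
tool_rot: [-3.135, -0.004, -3.108]
force: [-0.3, -28.8, 12.0]
grip_width: -0.0001
```

>>> move_arm:
  jaw: [255,255,255]
  dp:
    - [0,0.003,0]
    - [0,0.002,0]
    - [0,0,0]
  rotation:
    - [0,0,0]
    - [0,0,0]
    - [0,0,0]

```text
clock: 38.28
position: [0.5353, 0.1827, 0.0438]
tool_rot: [-3.13, -0.006, -3.11]
force: [-1.2, -48.1, 21.6]
grip_width: 0.0
```

>>> move_arm:
  jaw: [255,255,255,255,255]
  dp:
    - [0,-0.015,0]
    - [0,-0.03,0]
    - [0,0,-0.06]
    - [0,0,-0.06]
    - [0,0,-0.06]
  rotation:
    - [0,0,0]
    - [0,0,0]
    - [0,0,0]
    - [0,0,0]
    - [0,0,0]

```text
clock: 38.9
position: [0.5366, 0.1562, 0.1895]
tool_rot: [3.14, -0.003, -3.103]
force: [0.2, -0.4, 1.0]
grip_width: -0.0001
```

```bash
python3 - <<'E'
from h import *
st()
im=grab_frame("top"); cv2.imwrite("pics/top2.png",im)
def cent(im,lo,hi,box=None):
    m=cv2.inRange(cv2.cvtColor(im,cv2.COLOR_BGR2HSV),lo,hi); k,_,s,c=cv2.connectedComponentsWithStats(m)
    return [(s[i].tolist(),c[i].tolist()) for i in range(1,k) if s[i,4]>12]
print("yellow",cent(im,(20,120,100),(35,255,255)))
sc=cv2.imread("pics/scene0.png"); g=cent(sc,(50,120,60),(80,255,255)); print(g)
b=min(g,key=lambda t:abs(t[1][0]-243)+abs(t[1][1]-233))[1]
o1,d1=ray("scene",b);o2,d2=ray("top",(211.93,150.45)); t=np.linalg.lstsq(np.c_[d1,-d2],o2-o1,rcond=None)[0];print(o1+t[0]*d1,o2+t[1]*d2)
w=[(p,onz("top",p[1],.072)) for p in cent(im,(20,120,100),(35,255,255))]; print(w)
delta([.688,-.0636,.10],toolR(0,0))
E
```

```text
38.9 p [0.5366 0.1562 0.1895] tilt -0.15073498047332845 roll 0.0654217305910634 yaw 2.19557582236889 q [-0.0738  0.4957 -0.4319  1.801   0.2539  0.9019  0.9901] F [ 0.2037 -0.4362  0.9672] w -8.050067948679676e-05
yellow [([168, 110, 31, 31, 599], [183.06343906510853, 125.24707846410685])]
[([237, 228, 13, 11, 118], [242.94915254237287, 232.98305084745763]), ([240, 253, 27, 24, 376], [253.31382978723406, 264.1755319148936]), ([241, 297, 24, 8, 71], [253.61971830985917, 301.36619718309856])]
[ 0.6894 -0.0613  0.0163] [ 0.6902 -0.0619  0.0163]
[(([168, 110, 31, 31, 599], [183.06343906510853, 125.24707846410685]), array([ 0.7368, -0.0014,  0.072 ]))]
dp [-0.1754 -0.2834  0.1191] rot [0.001  0.0013 0.0122] rows>= 4.530313016673886
```

>>> move_arm:
  jaw: [255,255,255,255,255,255,255,255]
  dp:
    - [-0.03,-0.047,0]
    - [-0.03,-0.047,0]
    - [-0.03,-0.047,0]
    - [-0.03,-0.047,0]
    - [-0.03,-0.047,0]
    - [-0.03,-0.046,0.05]
    - [0,0,0.06]
    - [0,0,0]
  rotation:
    - [0,0,0]
    - [0,0,0]
    - [0,0,0]
    - [0,0,0]
    - [0,0,0]
    - [0,0,0]
    - [0,0,0]
    - [0,0,0]

```text
clock: 39.95
position: [0.687, -0.0628, 0.0961]
tool_rot: [3.14, -0.008, -3.103]
force: [-0.9, 0.5, 0.9]
grip_width: 0.0
```

```bash
python3 - <<'E'
from h import *
st(); delta([.6897,-.062,.045],toolR(.0314,0))
im=grab_frame("wrist"); cv2.imwrite("pics/w12.png",im)
m=cv2.inRange(cv2.cvtColor(im,cv2.COLOR_BGR2HSV),(50,100,50),(80,255,255)); k,_,s,c=cv2.connectedComponentsWithStats(m)
for i in range(1,k):
    if s[i,4]>12: print(s[i],c[i],[onz("wrist",c[i],z)[:2] for z in (.02,.03)])
m=cv2.inRange(cv2.cvtColor(im,cv2.COLOR_BGR2HSV),(20,120,100),(35,255,255)); k,_,s,c=cv2.connectedComponentsWithStats(m)
for i in range(1,k):
    if s[i,4]>12: print("yel",s[i],c[i],onz("wrist",c[i],.065)[:2])
E
```

```text
39.95 p [ 0.687  -0.0628  0.0961] tilt -0.4855441488276451 roll 0.10102633149506814 yaw 2.1918323871261 q [ 0.2177  0.7956 -0.3506  1.491   0.3115  0.919   1.3812] F [-0.9254  0.4945  0.8837] w 1.1943612538643152e-05
dp [-0.004   0.0008  0.0639] rot [ 0.0006 -0.0027  0.0022] rows>= 0.8192888775293586
[ 234  179   41   42 1313] [253.7959 199.7091] [array([ 0.6903, -0.0611]), array([ 0.6867, -0.0613])]
[402 264  22   8  86] [411.4767 267.0116] [array([0.7566, 0.0978]), array([0.75  , 0.0905])]
[384 269  21  22 120] [393.2167 278.1333] [array([0.7686, 0.0798]), array([0.7615, 0.0733])]
[382 290   5   6  14] [384.0714 292.1429] [array([0.7855, 0.074 ]), array([0.7776, 0.0678])]
[  0 301  28  29 480] [ 10.0188 314.6458] [array([ 0.8777, -0.3928]), array([ 0.8656, -0.3781])]
[438 355  36  25 340] [455.8765 365.0206] [array([0.9493, 0.2549]), array([0.9341, 0.2406])]
yel [ 293  224   76   65 2220] [328.3014 254.3423] [ 0.7132 -0.0079]
yel [471 346  41  38 948] [494.0833 365.3703] [0.9147 0.2859]
yel [428 370  24  14 242] [440.     377.7851] [0.9008 0.175 ]
```

>>> move_arm:
  jaw: [255,255,255,255,255]
  dp:
    - [-0.0025,0.0012,0.03]
    - [0,0,0.035]
    - [0,0,0.008]
    - [0,0,0.004]
    - [0,0,0]
  rotation:
    - [0,0,0]
    - [0,0,0]
    - [0,0,0]
    - [0,0,0]
    - [0,0,0]

```text
clock: 40.62
position: [0.6914, -0.0621, 0.0389]
tool_rot: [3.141, -0.001, -3.104]
force: [0.3, -0.4, -0.1]
grip_width: -0.0001
```

>>> move_arm:
  jaw: [255,255,255]
  dp:
    - [0,0,0.004]
    - [0,0,0.004]
    - [0,0,0]
  rotation:
    - [0,0,0]
    - [0,0,0]
    - [0,0,0]

```text
clock: 41.0
position: [0.6906, -0.0622, 0.0312]
tool_rot: [3.141, -0.003, -3.104]
force: [-1.0, 0.1, 0.6]
grip_width: 0.0
```

>>> move_arm:
  jaw: [255,255,255]
  dp:
    - [0,0,0.004]
    - [0,0,0.004]
    - [0,0,0]
  rotation:
    - [0,0,0]
    - [0,0,0]
    - [0,0,0]

```text
clock: 41.38
position: [0.6906, -0.0622, 0.0247]
tool_rot: [3.141, -0.003, -3.104]
force: [-0.8, -0.8, 0.4]
grip_width: 0.0001
```

>>> move_arm:
  jaw: [255,255,255]
  dp:
    - [0,0,0.003]
    - [0,0,0.002]
    - [0,0,0]
  rotation:
    - [0,0,0]
    - [0,0,0]
    - [0,0,0]

```text
clock: 41.75
position: [0.6909, -0.0622, 0.021]
tool_rot: [3.141, -0.002, -3.104]
force: [0.3, -0.7, 2.3]
grip_width: 0.0001
```

Touching the button now at 2.3 N.

>>> move_arm:
  jaw: [255,255,255,255]
  dp:
    - [0,0,0.003]
    - [0,0,0.003]
    - [0,0,0.001]
    - [0,0,0]
  rotation:
    - [0,0,0]
    - [0,0,0]
    - [0,0,0]
    - [0,0,0]

```text
clock: 42.25
position: [0.691, -0.0622, 0.016]
tool_rot: [3.141, -0.002, -3.104]
force: [-3.1, -0.7, 12.8]
grip_width: 0.0001
```

>>> move_arm:
  jaw: [255,255,255,255,255,255]
  dp:
    - [0,0,0.001]
    - [0,0,0]
    - [0,0,-0.03]
    - [0,0,-0.06]
    - [0,0,-0.07]
    - [0,0,-0.07]
  rotation:
    - [0,0,0]
    - [0,0,0]
    - [0,0,0]
    - [0,0,0]
    - [0,0,0]
    - [0,0,0]

```text
clock: 43.0
position: [0.691, -0.0623, 0.2011]
tool_rot: [3.141, -0.002, -3.104]
force: [0.8, 0.1, 0.8]
grip_width: -0.0002
```

```bash
python3 - <<'E'
from h import *
st()
im=grab_frame("top"); cv2.imwrite("pics/top3.png",im); hsv=cv2.cvtColor(im,cv2.COLOR_BGR2HSV)
m=cv2.inRange(hsv,(20,120,100),(35,255,255)); k,_,s,c=cv2.connectedComponentsWithStats(m)
for i in range(1,k):
    if s[i,4]>8: print("yel",s[i],c[i],onz("top",c[i],.072)[:2])
for n in ("scene","wrist"):
    im=grab_frame(n); cv2.imwrite(f"pics/{n}3.png",im); hsv=cv2.cvtColor(im,cv2.COLOR_BGR2HSV)
    m=cv2.inRange(hsv,(20,120,100),(35,255,255)); k,_,s,c=cv2.connectedComponentsWithStats(m)
    for i in range(1,k):
        if 8<s[i,4]<400 : print(n,s[i],c[i],onz(n,c[i],.068)[:2])
print("expected post", .541-.0314*.135,.0725+.135)
E
```

```text
43.0 p [ 0.691  -0.0623  0.2011] tilt -0.13845447869142344 roll 0.03279765117615429 yaw 2.182237299727079 q [ 0.2299  0.6863 -0.3782  1.4099  0.2652  1.0981  1.4169] F [0.7803 0.1046 0.7604] w -0.00015246222133393427
yel [10 92 11  6 20] [15.15 94.4 ] [0.7977 0.3843]
scene [497  31  15  27 187] [503.5775  43.8342] [-2.3648 -0.6361]
scene [96 59 11  4 29] [101.3793  60.3448] [ 0.408  -2.0145]
scene [13 63 14 10 28] [19.2143 66.8571] [ 0.8681 -2.1452]
scene [24 71  6  3 11] [26.5455 72.0909] [ 0.8558 -1.9791]
scene [203 126   8   4  19] [206.4737 127.6316] [ 0.4554 -0.6172]
scene [112 142  16   6  41] [118.0976 144.8049] [ 0.7865 -0.675 ]
scene [ 59 152  32  11  68] [ 75.1029 156.8529] [ 0.9332 -0.6708]
scene [362 245   9  12  82] [365.4878 250.2561] [0.5432 0.2077]
scene [227 247  20  26 318] [235.2547 257.9277] [0.7901 0.0475]
scene [345 357  29  27  47] [358.9149 369.7872] [0.7819 0.3757]
scene [315 359  30  25  61] [329.6557 370.8525] [0.8201 0.3482]
wrist [475  53  20  12 201] [484.9303  58.806 ] [0.5384 0.1967]
expected post 0.536761 0.20750000000000002
```

```bash
python3 - <<'E'
from h import *
import pickle
c=pickle.load(open("w1.pkl","rb"))
im=cv2.imread("pics/w1.png"); h=cv2.cvtColor(im,cv2.COLOR_BGR2HSV); m=cv2.inRange(h,(100,120,80),(125,255,255)); m[:,:350]=0
k,l,s,ce=cv2.connectedComponentsWithStats(m); i=1+np.argmax(s[1:,4]); cn,_=cv2.findContours((l==i).astype(np.uint8),0,1)
a=cv2.approxPolyDP(cn[0],4,True)[:,0]; 
for p in a: print(p,onz("wrist",p,.16,c))
# tray now, wrist view: yellow post and part in view
sc=cv2.imread("pics/scene3.png"); s0=cv2.imread("pics/scene0.png")
for n,I in (("before",s0),("after",sc)):
    hh=cv2.cvtColor(I,cv2.COLOR_BGR2HSV); m=cv2.inRange(hh,(20,120,100),(35,255,255)); k,_,s,ce=cv2.connectedComponentsWithStats(m)
    for j in range(1,k):
        if 30<s[j,4]<150 and 300<ce[j][0]<380 and 200<ce[j][1]<270: print(n,ce[j],s[j],onz("scene",ce[j],.064))
E
```

```text
[380 130] [0.4252 0.2536 0.16  ]
[377 159] [0.4609 0.2544 0.16  ]
[387 177] [0.4828 0.2721 0.16  ]
[372 245] [0.5787 0.2695 0.16  ]
[364 240] [0.5709 0.2559 0.16  ]
[363 250] [0.5863 0.2576 0.16  ]
[385 280] [0.6387 0.3055 0.16  ]
[420 278] [0.6397 0.3694 0.16  ]
[438 222] [0.5442 0.3714 0.16  ]
[452 140] [0.4262 0.3662 0.16  ]
before [320.7746 222.6761] [317 218   9  11  71] [0.5442 0.0728 0.064 ]
after [365.4878 250.2561] [362 245   9  12  82] [0.539  0.2054 0.064 ]
```

```bash
python3 -c "
from workcell import workorder
print(workorder.job_done())"
```

```text
the job is handed in; nothing more can be done
None
```

I carried out all four steps in order and handed the job in at about 43 s of the 72 s. It reported no verdict.

- **Lens:** I picked it twice. The first grasp tilted the tool 30° back, and the arm ran into joint 6's lower limit above the tray. I set the lens back on its saddle, where it sat cleanly, and gripped it again at 52°. It now lies lens up in the square pocket. It was pressed to the floor, let go, and seen seated, about 2.4 mm off centre by camera.
- **Cap:** It was set down in the oblong pocket at about 7 N, let go, and seen seated rim down.
- **Tray:** I pushed it by the post until a rigid stop (29 N, then 48 N with only 0.3 mm more travel). The post had moved about 133 mm. Two estimates of where the tray started disagree: about 7 mm out if it is fully home, and 15–20 mm out from the hood's edges. Both put it home, but its final position was not read directly.
- **Button:** I pressed it until it bottomed out at 12.8 N, where 5 N is enough, then lifted the arm clear. I did not check separately that it sprang back.

I viewed 12 pictures in all. I did not look at the parts again after the tray slid under the hood, and I did not measure the bystanders. No unexpected force showed in the readings.

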